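Clear a broken plate off the microscope stage

TASK

A plastic lab plate has broken on the microscope stage: first fold both flaps of the waste carton right back so that they stay open, then take the scraper by its handle and sweep all four broken pieces off the stage into the carton. Touch the pieces only with the scraper, do not bump the lens head or disturb the bottle, beaker and tip box, and finish by standing the scraper upright on its mat again, with all the pieces in the carton and the flaps open.

Things in the scene. Friction and masses are not known exactly. Their poses are not given: they have to be found in the camera images.
- stage: Fixed white microscope base. Origin on the table under the centre of its black stage plate: 152 mm (x) by 200 mm (y), top at z = 100 mm, underside 85 mm. Lips 8 mm high run along its x = -76..-70 and 70..76 mm edges (140 mm clear between); both y ends are open. x points away from the robot, within 10 degrees. Below the plate the base keeps within y = +-90 mm, x = -90..160 mm.
- head: Lens head, fixed; stage origin and axes. Black barrel on the vertical axis x = 26, y = 0 mm: lower end at z = 185 mm (85 above the plate), radius 28, growing to 40 at z = 290; white collar radius 53, z = 290-330; knob to 360. Arm 50 mm wide, z = 297-327, to a steel column (radius 14, height 370; clamp radius 28, z = 280-340, knob on its +x side) at x = 120, y = 55 mm. Not to be bumped.
- carton: Fixed open cardboard waste carton, 160 mm (x) by 160 mm (y) by 80 mm high, walls and floor 4 mm. Origin at the centre of its underside on the table, axes parallel to the stage's. It stands against one open end of the plate, at stage y = +175 or -175 mm (the mat lies at the other end); the plate overhangs its wall by 5 mm and its top is 20 mm above the rim.
- flap_near (a joint): Angle (rad) of the carton flap hinged on the rim nearer the robot (carton x = -80 mm). Flap 58 mm from hinge to free edge, 135 mm along y, 4 mm thick, 35 g. 0 = level over the carton, 1.57 = upright, stop at 2.2 (leaning outwards). Hinge friction 0.03 N m: it stays where left. Starts ajar, 0.35 to 0.9.
- flap_far (a joint): The same for the flap hinged on the far rim (carton x = +80 mm); it opens away from the robot.
- flap_near_hinge (a point): Mid-point of the near flap's hinge line, which runs along carton y, on the rim 80 mm above the table; axes as the carton's.
- flap_far_hinge (a point): Mid-point of the far flap's hinge line, on the rim 80 mm above the table; axes as the carton's.
- mat: Black rubber mat, fixed, 170 mm (x) by 130 mm (y), 6 mm thick: the scraper's place. Origin at the centre of its underside on the table, axes parallel to the stage's; at the open end of the plate opposite to the carton, 175 mm from the stage origin.
- scraper_block (a point): Centre of the scraper's white plastic block, 70 mm (x) by 30 mm (y) by 36 mm high; 18 mm above its flat underside. x along its length, z up as it stands on its underside (at the start, on the mat). A handle rises from it in its x-z plane, leaning 30 degrees from vertical towards -x (roughly to the robot). Mass about 0.22 kg.
- scraper_grip (a point): A good place to hold the scraper, on the middle of its handle: 62 mm towards -x and 76.3 mm above the block's centre (block axes). The handle is a bar 24 mm thick (along block y) and 26 mm wide, and runs on 35 mm beyond this point. Axes as the block's.
- piece_a_c (a point): Loose broken piece of white plastic lying on the stage plate, a strip 60 by 30 mm, 12 mm thick, about 22 g. Point: 6 mm above its underside, near its middle; y along its length, z up.
- piece_b_c (a point): Loose broken piece of white plastic lying on the stage plate, a narrow strip 74 by 24 mm, 12 mm thick, about 22 g. Point: 6 mm above its underside, near its middle; y along its length, z up.
- piece_c_c (a point): Loose broken piece of white plastic lying on the stage plate, a strip 62 by 30 mm with a stub on its +x side, 38 mm over all, 12 mm thick, about 22 g. Point: 6 mm above its underside, near its middle; y along its length, z up.
- piece_d_c (a point): Loose broken piece of white plastic lying on the stage plate, a stepped piece about 67 by 34 mm, 12 mm thick, about 22 g. Point: 6 mm above its underside, near its middle; y along its length, z up.
- bottle_c (a point): Centre of a closed bottle, 54 mm across and 115 mm high, standing in front of the microscope. Leave alone.
- beaker_c (a point): Centre of a glass beaker, 66 mm across and 80 mm high, standing in front of the microscope. Leave alone.
- tipbox_c (a point): Grey box with clear cover, 88 by 123 by 63 mm, standing behind and beside the microscope; point 30 mm above the table. Leave alone.

How it is judged:
By the outcome, as a careful person would: the job done as asked, in the order asked, and still so for the second after the job is handed in, with the robot touching nothing.
It also fails if it takes over 72 s, if anything falls off the work surface, if the arm or the gripper's body presses on something with over 40 N, if the wrist force passes 120 N, or if a joint passes its speed limit or range.

ROBOT

A 6-joint arm with a two-finger parallel gripper is mounted at the origin on the work surface. World frame = base frame: x ahead of the robot, y to its left, z up, the work surface at z = 0. Lengths are in m, angles in degrees, forces in N, time in s.
With the tool pointing down it reaches from about 0.35 to 0.875 m from the base axis. Payload 4.2 kg.
Tool frame: the origin (TCP) lies midway between the tips of the shut fingers; the grasp point (between the pads) lies 19 mm behind it; z points along the fingers, y is the direction in which the jaws open and shut (so a half turn about z gives the same grasp; the last joint's range is limited). The gripper opens to 87 mm and grips with 3 to 60 N. Pads are 19 mm wide; open, the fingers measure 117 mm over their backs; the gripper's body (75 mm by 190 mm) begins 51 mm behind the grasp point.
Start: joints at [87.239, 22.042, 0.453, 0, -68.411, -14.817], TCP at [0.189, 0.596, 0.223] pointing down, gripper open.
Joint ranges: [-179.83, 179.83], [-69.29, 118.12], [-61.27, 80.66], [-181.25, 117.63], [-171.15, -9.14], [-177.46, 177.46]. Speed limits (degrees/s): [159.86, 159.86, 180, 180, 180, 180].

INTERFACE

Orientations are given as a 3x3 rotation matrix whose columns are the frame's x, y, z axes.
In Python, from station import sense, capture, get_calibration, finish_job, spot_in, spot_point gives the robot as it stands.
- The arm moves only by the shell command python3 -m inch 'ROWS'. ROWS is JSON, a list of rows, each an object with "fingers": the finger opening in cm, from 0 to 8.7; "delta_pos": the shift along the tool's x, y, z in cm, a list of three; "spin": the turn about the tool's z in degrees. In form: [{"fingers": fingers, "delta_pos": [dx, dy, dz], "spin": spin}, ...]. A call has 1 to 20 rows; each row is the pose to reach, as a shift and turn from the pose commanded when the call began, along the tool's axes at that moment; what a row does not reach only later rows make up. A row lasts 1/10 s, in which the tool goes at most 50 mm and 8.59 degrees, less where a joint would pass 70% of its speed; a pose out of reach is approached as far as the arm can. A call with a gripper value outside its range is refused whole. The fingers move at their own pace and stop on an object; the grip force is fixed at half the most. Time passes only in rows, so rows that repeat a pose let the fingers close. It gives the time, the measured TCP pose, the force and the opening at its end, in the units of the state.
- sense(): the state, without advancing time (a new reading comes with each control period).
- capture(name): name is "scene" or "top"; returns the picture (420x560x3 uint8, red, green, blue); there is no depth.
- get_calibration(name): a dict with "K" (3x3 intrinsics, pixels), "T" (4x4, takes a point from camera to world coordinates). Camera axes: x right, y up, looking along -z (the intrinsics and any distortion apply to the point x, -y, -z); pixel columns grow to the right and rows downward; lengths in m; the calibration is good to about 2 mm. A picture is of the moment at which its call begins. get_calibration takes no time and is no camera call.
- finish_job(): hands the job in, once; it reports no verdict.
Trained networks look in the newest picture that a camera, given by its name, has taken for a name from the list of things; names that differ only in an ending like _2 or _b are one class to them, and where a whole thing is asked for, a point or a joint stands for the part that bears it (a point fixed in the world has none). Each returns a list of dicts, best first, with "conf" (0 to 1); they miss things now and then, are a little off and sometimes report something else, mostly with a low value. They report only what shows in the picture. A call takes as long as a camera call.
- spot_in(camera, target): "extent" ([left, top, right, bottom] as shares, 0 to 1, of the picture: columns of its width, rows of its height, round what is visible of it).
- spot_point(camera, target): "location" ([column, row] as shares, 0 to 1, of the picture: columns of its width, rows of its height: a listed point, or the origin of a listed thing).
The state is a dict: "time_s": time; "joints": joint angles; "joint_velocities": joint speeds; "effort": joint torques, N m; "tcp_pos": TCP position; "ee_rot": TCP orientation; "wrist_force": force on the tool from outside, world axes, zero at the start; "moment": the same for the moment, N m; "gripper_width": opening from 0.0 (shut) to 1.0 (fully open).
Only numpy, scipy, OpenCV 4.12 (cv2) and the standard library are available. Lean on these libraries where they do the work, as an engineer would, in place of code of your own. Each camera call takes 0.05 s, during which the arm holds its last target.

## Working session

There is one attempt and no reset: what is moved stays moved. The work goes in short steps, Python scripts to look and compute and a shell command to move; the robot and the scene stay as the last step left them, time stands still between calls to the robot, and variables do not carry over. Pictures are saved under pics/ and viewed, and the job is handed in when it is done.

```bash
ls -la; mkdir -p pics; python3 - <<'E'
from station import *
import cv2, numpy as np
s=sense(); print(s)
for n in("scene","top"):
    im=capture(n); cv2.imwrite(f"pics/{n}0.png",im[:,:,::-1]); 
    c=get_calibration(n); print(n,{k:np.round(v,4).tolist() if not isinstance(v,str) else v for k,v in c.items()})
print(sense()["time_s"])
E
```

```text
total 12
drwxr-xr-x  3 agent agent 4096 Dec  7 15:15 .
drwxr-xr-x 23 root  root  4096 Dec  7 15:15 ..
drwxr-xr-x  2 agent agent 4096 Dec  7 15:15 pics
{'time_s': 0.0, 'joints': array([ 8.72373072e+01,  2.20899011e+01,  3.78505077e-01, -2.96263044e-02,
       -6.84108444e+01, -1.48159751e+01]), 'joint_velocities': array([-0.01004773,  0.03039677, -0.00094942, -0.02998469,  0.07922011,
       -0.02474273]), 'effort': array([ 1.96219848e-04, -3.90663779e+01,  1.87402368e+01,  4.21963871e+00,
        1.10471938e-02, -1.91434988e-04]), 'tcp_pos': array([0.18856166, 0.59523279, 0.22145831]), 'ee_rot': array([[ 9.53245569e-01, -3.02196202e-01, -5.83073838e-04],
       [-3.02196753e-01, -9.53243243e-01, -2.10779642e-03],
       [ 8.11568749e-05,  2.18545062e-03, -9.99997609e-01]]), 'wrist_force': array([-1.30862264, -0.33032311,  0.27256858]), 'moment': array([-0.02393564,  0.04306862, -0.00635171]), 'gripper_width': 0.9982502682459639}
scene {'K': [[443.0743, 0.0, 273.7629], [0.0, 443.0743, 213.5765], [0.0, 0.0, 1.0]], 'T': [[0.4029, -0.5508, 0.731, 1.2614], [0.915, 0.2595, -0.3088, -0.2611], [-0.0196, 0.7933, 0.6085, 0.6386], [0.0, 0.0, 0.0, 1.0]]}
top {'K': [[395.5701, 0.0, 281.1773], [0.0, 395.5701, 212.8347], [0.0, 0.0, 1.0]], 'T': [[-0.0539, 0.9709, -0.2335, 0.4034], [-0.9985, -0.0534, 0.0082, 0.0191], [-0.0045, 0.2336, 0.9723, 0.8973], [0.0, 0.0, 0.0, 1.0]]}
0.1
```

View pics/scene0.png

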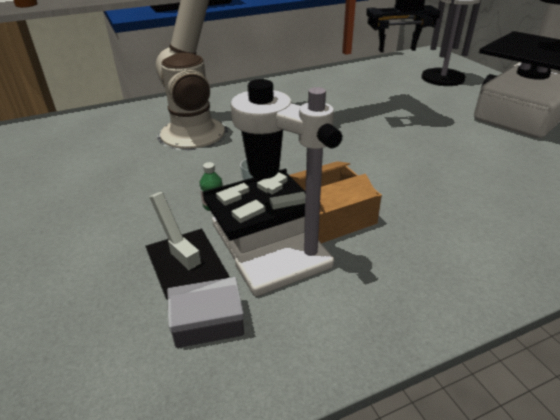

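View pics/top0.png

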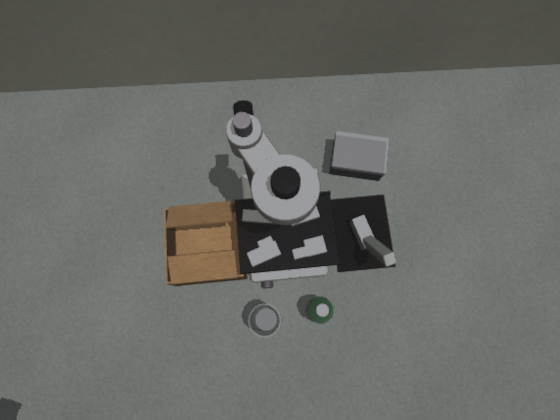

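The carton is at the +y end, to the left in the top view around (205,243). The mat and scraper are at the -y end around (365,235). Next I'll run the networks on both views and triangulate.

```bash
cat > h.py <<'E'
from station import *
import cv2, numpy as np, json, os
from scipy.optimize import least_squares
C={n:get_calibration(n) for n in("scene","top")}
def proj(n,P):
    P=np.atleast_2d(P); T=np.linalg.inv(np.array(C[n]["T"])); p=(T[:3,:3]@P.T).T+T[:3,3]
    q=np.c_[p[:,0],-p[:,1],-p[:,2]]; u=(np.array(C[n]["K"])@q.T).T; return u[:,:2]/u[:,2:]
def ray(n,uv):
    K=np.array(C[n]["K"]);T=np.array(C[n]["T"]); d=np.linalg.inv(K)@[uv[0],uv[1],1]; d=T[:3,:3]@[d[0],-d[1],-d[2]]
    return T[:3,3],d/np.linalg.norm(d)
def onz(n,uv,z):
    o,d=ray(n,uv); return o+d*(z-o[2])/d[2]
def tri(a,b):
    o1,d1=ray("scene",a);o2,d2=ray("top",b)
    A=np.c_[d1,-d2]; t=np.linalg.lstsq(A,o2-o1,rcond=None)[0]
    p,q=o1+t[0]*d1,o2+t[1]*d2; return (p+q)/2,np.linalg.norm(p-q)
def px(l): return np.array([l[0]*560,l[1]*420])
def shot(tag):
    for n in("scene","top"):
        cv2.imwrite(f"pics/{n}_{tag}.png",capture(n)[:,:,::-1])
E
grep -o '"dist[a-z]*"' -r h.py; python3 - <<'E'
from h import *
print([list(C[n].keys()) for n in C])
for n in C: capture(n)
for t in ["stage","carton","flap_near_hinge","flap_far_hinge","mat","scraper_block","scraper_grip","piece_a_c","piece_b_c","piece_c_c","piece_d_c","bottle_c","beaker_c","tipbox_c","head"]:
    r={n:spot_point(n,t) for n in C}
    print(t)
    for n in C: print("  ",n,[(px(d["location"]).round(1).tolist(),round(d["conf"],2)) for d in r[n][:3]])
    if r["scene"] and r["top"]:
        p,e=tri(px(r["scene"][0]["location"]),px(r["top"][0]["location"])); print("   ->",p.round(4),round(e,4))
E
```

```text
[['K', 'T'], ['K', 'T']]
stage
   scene [([260.7, 232.0], 0.95)]
   top [([285.6, 237.6], 0.72)]
   -> [0.5577 0.0043 0.012 ] 0.001
carton
   scene [([330.6, 213.9], 0.83), ([291.0, 200.8], 0.3), ([186.1, 257.6], 0.16)]
   top [([207.3, 247.0], 0.82)]
   -> [ 0.5487  0.1856 -0.0034] 0.0009
flap_near_hinge
   scene [([313.0, 166.2], 0.55)]
   top [([201.1, 283.6], 0.81)]
   -> [0.4603 0.1828 0.0806] 0.0008
flap_far_hinge
   scene [([350.7, 205.2], 0.89)]
   top [([198.1, 205.4], 0.55)]
   -> [0.6265 0.1879 0.0741] 0.0039
mat
   scene [([184.2, 262.1], 0.88)]
   top [([359.0, 233.4], 0.55)]
   -> [ 0.5609 -0.1692 -0.0065] 0.0063
scraper_block
   scene [([183.1, 248.6], 0.7), ([312.8, 170.0], 0.5)]
   top [([364.2, 234.4], 0.62)]
   -> [ 0.5534 -0.1696  0.0256] 0.0028
scraper_grip
   scene [([158.9, 210.2], 0.7)]
   top [([383.9, 254.5], 0.73)]
   -> [ 0.4974 -0.1929  0.0945] 0.0027
piece_a_c
   scene [([251.3, 208.3], 0.78)]
   top [([302.7, 212.8], 0.55)]
   -> [ 0.5909 -0.029   0.1101] 0.0052
piece_b_c
   scene [([291.9, 200.4], 0.8)]
   top [([257.6, 215.0], 0.58), ([358.6, 232.1], 0.21)]
   -> [0.5926 0.0619 0.1028] 0.0014
piece_c_c
   scene [([271.5, 182.5], 0.64)]
   top [([266.5, 251.7], 0.57), ([194.5, 203.7], 0.42), ([380.0, 253.0], 0.4)]
   -> [0.5157 0.0481 0.1048] 0.004
piece_d_c
   scene [([235.2, 193.3], 0.69)]
   top [([309.5, 248.2], 0.65)]
   -> [ 0.5184 -0.0379  0.1037] 0.006
bottle_c
   scene [([210.5, 180.2], 0.95), ([205.7, 317.1], 0.48)]
   top [([317.7, 306.4], 0.88)]
   -> [ 0.4018 -0.0538  0.0726] 0.0052
beaker_c
   scene [([256.0, 179.0], 0.48)]
   top [([264.9, 318.7], 0.91)]
   -> [0.3841 0.0608 0.033 ] 0.0048
tipbox_c
   scene [([207.9, 315.6], 0.89)]
   top [([358.2, 160.0], 0.92)]
   -> [ 0.7346 -0.1745  0.0147] 0.006
head
   scene [([216.3, 182.0], 0.65)]
   top []
```

```bash
cat > model.py <<'E'
from h import *
def Rz(a): c,s=np.cos(a),np.sin(a); return np.array([[c,-s,0],[s,c,0],[0,0,1]])
def S2W(P,pose): # stage->world
    x,y,a=pose; return np.atleast_2d(P)@Rz(a).T+[x,y,0]
def rect(x0,x1,y0,y1,z): return np.array([[x0,y0,z],[x1,y0,z],[x1,y1,z],[x0,y1,z]])
def draw(n,im,P,col,sc,off,closed=True):
    u=((proj(n,P)-off)*sc).round().astype(int); cv2.polylines(im,[u.reshape(-1,1,2)],closed,col,1,cv2.LINE_AA)
def crop(n,path,box,sc):
    im=cv2.imread(path); x0,y0,x1,y1=box
    return cv2.resize(im[y0:y1,x0:x1],None,fx=sc,fy=sc,interpolation=cv2.INTER_CUBIC)
E
cat > ov.py <<'E'
import sys
from model import *
pose=tuple(map(float,sys.argv[1:3]))+(np.radians(float(sys.argv[3])),)
tag=sys.argv[4]
for n,box,sc in(("top",(150,90,410,340),3),("scene",(140,80,400,350),3)):
    if n=="top": sc=2.4
    if n=="scene": sc=2.2
    im=crop(n,f"pics/{n}0.png",box,sc); off=np.array(box[:2])
    d=lambda P,c:draw(n,im,S2W(P,pose),c,sc,off)
    d(rect(-.076,.076,-.1,.1,.1),(0,0,255)); d(rect(-.07,.07,-.1,.1,.1),(0,255,0))
    d(rect(-.08,.08,.095,.255,.08),(255,0,0)); d(rect(-.08,.08,.095,.255,0),(255,0,255)); d(rect(-.085,.085,-.24,-.11,.006),(0,255,255))
    t=np.linspace(0,6.28,40); 
    d(np.c_[.026+.053*np.cos(t),.053*np.sin(t),0*t+.33],(255,255,0)); d(np.c_[.12+.014*np.cos(t),.055+.014*np.sin(t),0*t+.37],(255,255,0))
    cv2.imwrite(f"pics/ov_{n}_{tag}.png",im)
E
python3 ov.py 0.555 0.006 2 a
```

```text
(no output)
```

View pics/ov_top_a.png

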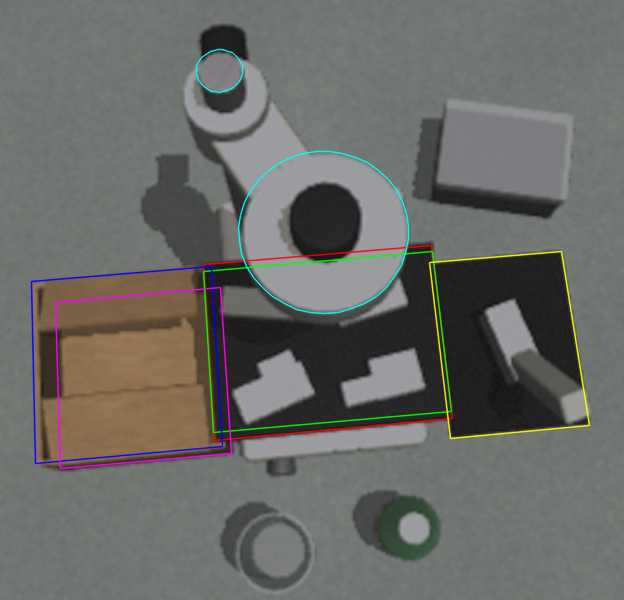

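View pics/ov_scene_a.png

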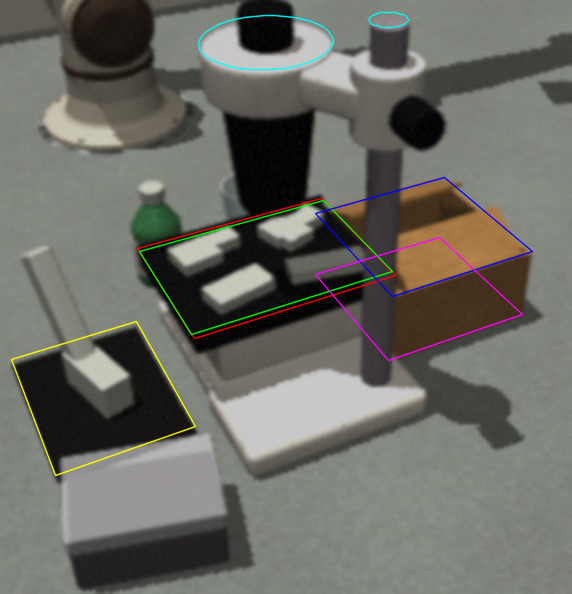

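The pose guess (0.555, 0.006, 2°) lines up with the plate, mat, column and carton to about 1–2 px in both views. Next I'll work out the flap angles, the scraper pose and the piece outlines.

```bash
cat >> model.py <<'E'
POSE=(0.555,0.006,np.radians(2))
def W2S(P): return (np.atleast_2d(P)-[POSE[0],POSE[1],0])@Rz(POSE[2])
def scraper(bx,by,z0,yaw): # returns polys in world
    R=Rz(yaw); o=np.array([bx,by,z0+.018])
    f=lambda P: np.array(P)@R.T+o
    a=.035;b=.015;h=.018
    polys=[f([[-a,-b,s],[a,-b,s],[a,b,s],[-a,b,s]]) for s in(-h,h)]
    ax=np.array([-.5,0,.866]); g=np.array([-.062,0,.0763]); w=np.array([.866,0,.5])*.013; t=np.array([0,.012,0])
    e=g+.035*ax
    polys.append(f([e-w-t,e+w-t,e+w+t,e-w+t]))
    polys.append(f([g-w-t,g+w-t,g+w+t,g-w+t]))
    return polys
E
python3 - <<'E'
from model import *
def ang(n,uv,side,y):
    best=min(((np.linalg.norm((proj(n,S2W([[side*(.08-.058*np.cos(t)),yy,.08+.058*np.sin(t)]],POSE))[0]-uv)),t,yy) for t in np.linspace(.2,1.2,101) for yy in np.linspace(.15,.2,21)))
    return np.round(best,3)
print(ang("top",(202.1,253.3),-1,0),ang("top",(197.9,228.3),1,0))
# scraper fit: zoom + overlay
for n,box,sc in(("top",(320,190,410,280),6.5),("scene",(130,180,220,290),5.4)):
    im=crop(n,f"pics/{n}0.png",box,sc)
    for p in scraper(.5534,-.1696,.006,np.radians(22)): draw(n,im,p,(0,0,255),sc,np.array(box[:2]))
    cv2.imwrite(f"pics/scr_{n}.png",im)
for n,box,sc in(("top",(230,190,345,275),6.5),("scene",(195,160,320,260),6)):
    im=crop(n,f"pics/{n}0.png",box,sc); im=cv2.convertScaleAbs(im,alpha=1.5,beta=20)
    for y in np.arange(-.1,.101,.05): draw(n,im,S2W([[-.07,y,.112],[.07,y,.112]],POSE),(0,0,255),sc,np.array(box[:2]))
    for x in(-.07,-.035,0,.035,.07): draw(n,im,S2W([[x,-.1,.112],[x,.1,.112]],POSE),(0,0,255),sc,np.array(box[:2]))
    cv2.imwrite(f"pics/pcs_{n}.png",im)
E
```

```text
[0.11 0.57 0.17] [0.285 0.25  0.18 ]
```

View pics/scr_top.png

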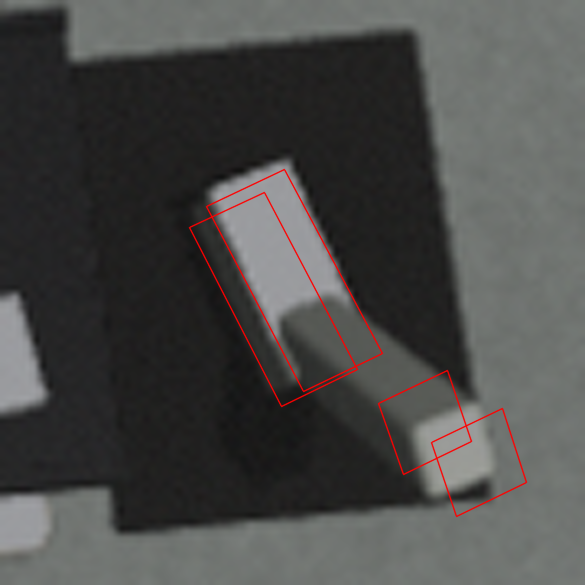

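View pics/scr_scene.png

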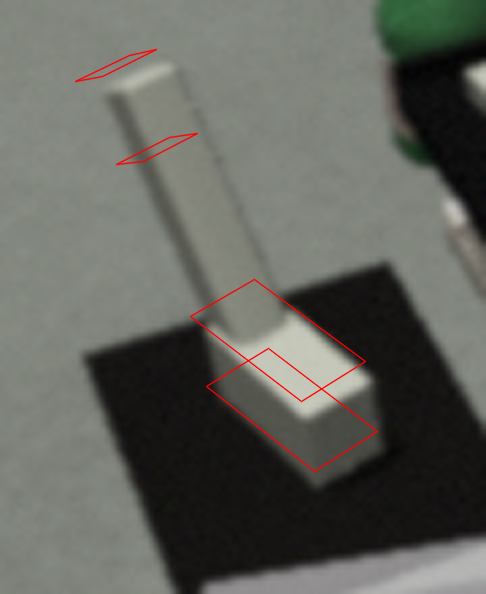

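View pics/pcs_top.png

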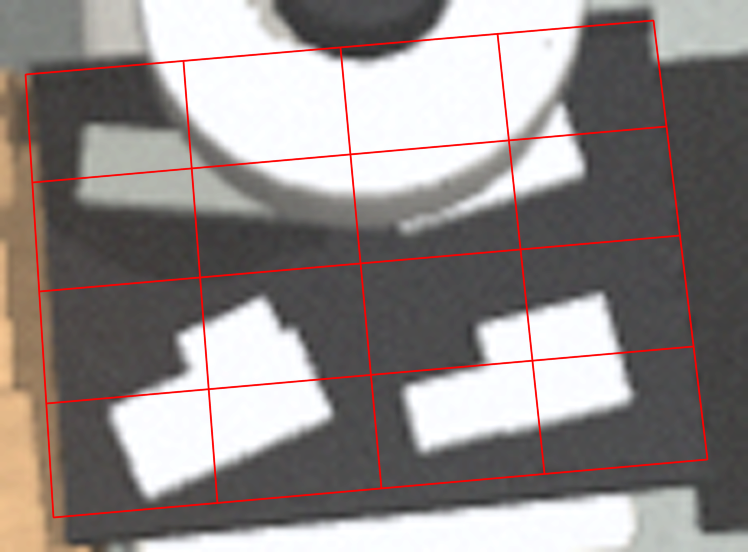

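View pics/pcs_scene.png

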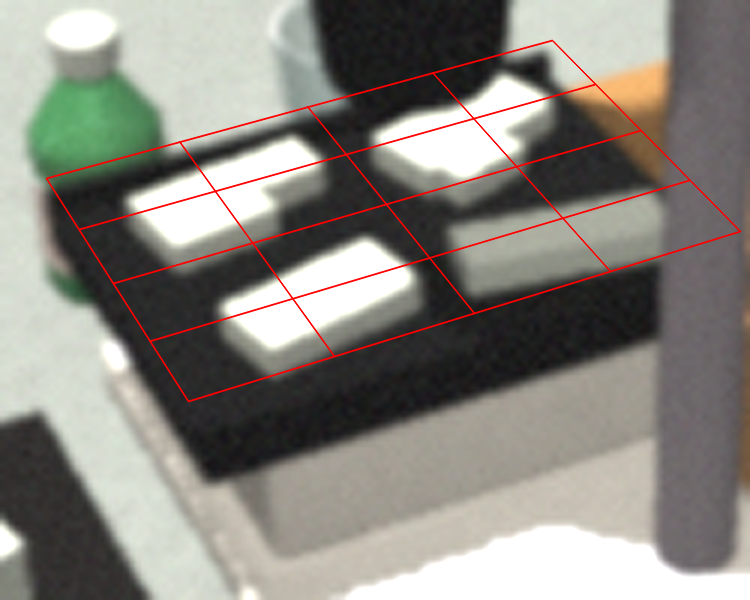

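```bash
python3 - <<'E'
from model import *
T=lambda x,y:np.array([320+x/6.5,190+y/6.5]); S=lambda x,y:np.array([130+x/5.4,180+y/5.4])
a,b,h=.035,.015,.018
e=[-.062-.0175,0,.0763+.0303]
obs=[("top",[a,b,h],T(207,188)),("top",[a,-b,h],T(290,160)),("top",e,T(452,448)),
("scene",[a,b,h],S(372,378)),("scene",[a,-b,h],S(308,417)),("scene",[-a,-b,h],S(208,322)),("scene",e,S(142,80)),("scene",[a,-b,-h],S(318,488)),("scene",[a,b,-h],S(383,455))]
def f(p):
    R=Rz(p[3]); return np.concatenate([proj(n,R@np.array(q)+[p[0],p[1],p[2]])[0]-u for n,q,u in obs])
r=least_squares(f,[.555,-.17,.024,.38],loss="soft_l1"); print(r.x.round(4),np.degrees(r.x[3]).round(2)); print(f(r.x).reshape(-1,2).round(1).tolist())
p=r.x; g=Rz(p[3])@[-.062,0,.0763]+p[:3]; print("grip",g.round(4))
for n,box,sc in(("top",(320,190,410,280),6.5),("scene",(130,180,220,290),5.4)):
    im=crop(n,f"pics/{n}0.png",box,sc)
    for q in scraper(p[0],p[1],p[2]-.018,p[3]): draw(n,im,q,(0,0,255),sc,np.array(box[:2]))
    cv2.imwrite(f"pics/scrb_{n}.png",im)
# piece footprint corners from top (z=.112) -> stage mm
P=lambda x,y:(W2S(onz("top",(230+x/6.5,190+y/6.5),.112))[0]*1000).round()[:2].tolist()
print("c",[P(*q) for q in[(152,498),(333,415),(298,330),(265,297),(178,337),(108,408)]])
print("d",[P(*q) for q in[(420,452),(633,400),(605,292),(478,328),(402,387)]])
print("a",[P(*q) for q in[(405,233),(585,175),(565,110)]])
print("b",[P(*q) for q in[(78,200),(85,122)]])
Q=lambda x,y:(W2S(onz("scene",(195+x/6,160+y/6),.112))[0]*1000).round()[:2].tolist()
print("a scene",[Q(*q) for q in[(220,305),(275,355),(415,280),(365,238)]])
print("b scene",[Q(*q) for q in[(447,232),(465,262),(660,195)]])
print("c scene",[Q(*q) for q in[(372,140),(462,180),(555,110),(505,75)]]) 
E
```

```text
[ 0.5592 -0.1676  0.0202  0.3117] 17.86
[[-0.8, -0.2], [-1.2, -0.6], [-0.4, 0.7], [0.0, 0.5], [-0.8, 0.2], [-0.6, 0.9], [-0.5, -1.1], [-0.1, 0.1], [0.1, -0.8]]
grip [ 0.5001 -0.1866  0.0965]
c [[-67.0, 70.0], [-46.0, 13.0], [-19.0, 21.0], [-8.0, 30.0], [-18.0, 58.0], [-38.0, 81.0]]
d [[-60.0, -13.0], [-50.0, -80.0], [-16.0, -75.0], [-24.0, -34.0], [-40.0, -9.0]]
a [[8.0, -15.0], [22.0, -73.0], [43.0, -69.0]]
b [[28.0, 86.0], [53.0, 82.0]]
a scene [[28.0, -73.0], [61.0, -67.0], [45.0, -10.0], [15.0, -15.0]]
b scene [[25.0, 12.0], [43.0, 9.0], [39.0, 87.0]]
c scene [[-39.0, 12.0], [-1.0, 30.0], [-26.0, 79.0], [-56.0, 73.0]]
```

```bash
python3 -c "
import cv2,numpy as np
a=cv2.imread('pics/scrb_top.png');b=cv2.imread('pics/scrb_scene.png');b=cv2.resize(b,(int(b.shape[1]*.6),int(b.shape[0]*.6)));a=cv2.resize(a,(450,450))
c=np.zeros((450,800,3),np.uint8);c[:,:450]=a;c[:b.shape[0],460:460+b.shape[1]]=b;cv2.imwrite('pics/scrb.png',c)"
```

```text
(no output)
```

View pics/scrb.png

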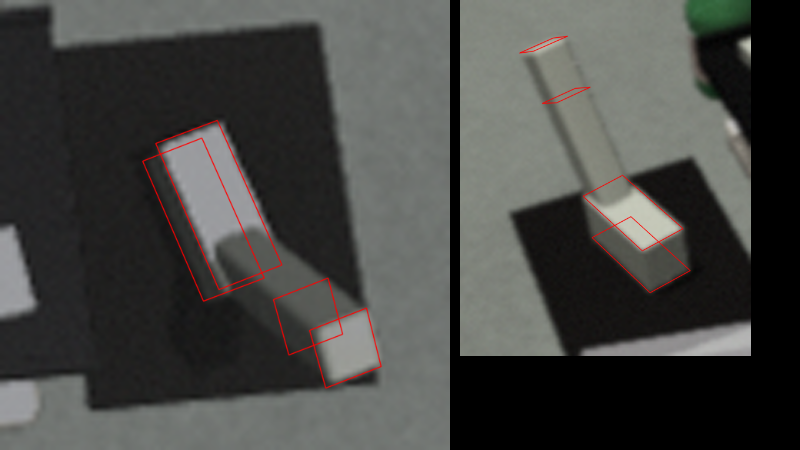

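The scraper fit gives block (0.559, -0.168), yaw about 18°, grip about (0.500, -0.187, 0.098). That agrees with the text height of 0.100. The near flap is at about 0.57 rad and the far flap at about 0.3 rad, so the gap between them is about 55 mm. I'll do the flaps first, with the fingers shut.

```bash
cat >> model.py <<'E'
def go(sx,sy,z,yaw_stage=None,frame="stage"):
    """delta rows (cm, deg) from measured pose to TCP at stage (mm) / yaw deg of tool x in stage frame"""
    s=sense(); R=s["ee_rot"]; p=s["tcp_pos"]
    t=S2W([[sx/1000,sy/1000,z/1000]],POSE)[0] if frame=="stage" else np.array([sx,sy,z])/1000
    d=R.T@(t-p)*100
    yaw=np.degrees(np.arctan2(R[1,0],R[0,0]))-np.degrees(POSE[2])
    sp=0 if yaw_stage is None else -(yaw_stage-yaw)
    sp=(sp+180)%360-180
    print("delta cm",d.round(2).tolist(),"spin",round(sp,1))
def st():
    s=sense();R=s["ee_rot"]; q=W2S(s["tcp_pos"])[0]*1000
    print("t",round(s["time_s"],2),"stage",q.round(1).tolist(),"yaw_st",round(np.degrees(np.arctan2(R[1,0],R[0,0])-POSE[2]),1),"F",s["wrist_force"].round(1).tolist(),"w",round(s["gripper_width"],3),"J",s["joints"].round(0).tolist())
E
python3 -c "
from model import *
st();go(-4,195,200,0);go(-4,195,88,0)"
```

```text
t 1.7 stage [-345.5, 602.2, 222.5] yaw_st -19.6 F [0.7, 0.1, -0.1] w 1.001 J [87.0, 22.0, 0.0, -0.0, -68.0, -15.0]
delta cm [45.82, 26.92, 2.25] spin -19.6
delta cm [45.82, 26.92, 13.45] spin -19.6
```

```bash
python3 -m inch '[{"fingers":0,"delta_pos":[45.8,26.9,2],"spin":-19.6},{"fingers":0,"delta_pos":[45.8,26.9,2],"spin":-19.6},{"fingers":0,"delta_pos":[45.8,26.9,2],"spin":-19.6},{"fingers":0,"delta_pos":[45.8,26.9,2],"spin":-19.6},{"fingers":0,"delta_pos":[45.8,26.9,2],"spin":-19.6},{"fingers":0,"delta_pos":[45.8,26.9,2],"spin":-19.6},{"fingers":0,"delta_pos":[45.8,26.9,2],"spin":-19.6},{"fingers":0,"delta_pos":[45.8,26.9,2],"spin":-19.6},{"fingers":0,"delta_pos":[45.8,26.9,2],"spin":-19.6},{"fingers":0,"delta_pos":[45.8,26.9,2],"spin":-19.6},{"fingers":0,"delta_pos":[45.8,26.9,2],"spin":-19.6},{"fingers":0,"delta_pos":[45.8,26.9,2],"spin":-19.6},{"fingers":0,"delta_pos":[45.8,26.9,2],"spin":-19.6},{"fingers":0,"delta_pos":[45.8,26.9,2],"spin":-19.6}]'
python3 -c "
from model import *
st();go(-4,195,90,0);shot('1')"
```

```text
time_s: 3.1
tcp_pos: [0.5437, 0.2016, 0.2026]
ee_rot: [[0.999, 0.036, -0.0], [0.036, -0.999, 0.0], [-0.0, -0.0, -1.0]]
wrist_force: [-0.1, 0.5, -0.1]
gripper_width: 0.006
t 3.1 stage [-4.5, 195.9, 202.6] yaw_st 0.1 F [-0.1, 0.5, -0.1] w 0.006 J [36.0, 19.0, -8.0, -0.0, -64.0, 56.0]
delta cm [0.05, 0.09, 11.26] spin 0.1
```

View pics/scene_1.png

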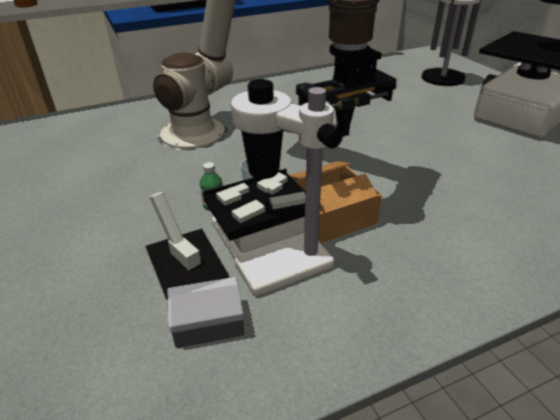

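View pics/top_1.png

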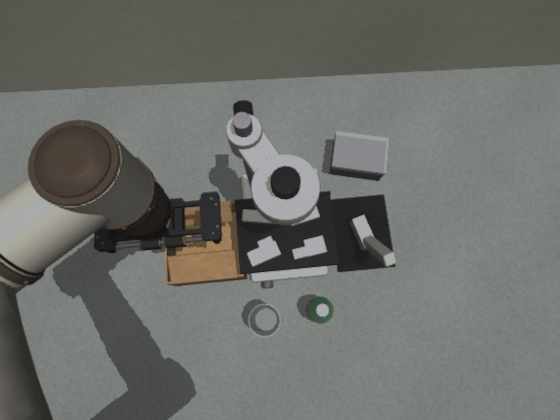

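```bash
python3 -m inch '[{"fingers":0,"delta_pos":[0,0,4],"spin":0},{"fingers":0,"delta_pos":[0,0,8],"spin":0},{"fingers":0,"delta_pos":[0,0,11.2],"spin":0},{"fingers":0,"delta_pos":[0,0,11.4],"spin":0},{"fingers":0,"delta_pos":[-1.5,0,11.4],"spin":0},{"fingers":0,"delta_pos":[-3,0,11.3],"spin":0},{"fingers":0,"delta_pos":[-4.5,0,11],"spin":0},{"fingers":0,"delta_pos":[-5.5,0,10],"spin":0},{"fingers":0,"delta_pos":[-6.3,0,9.2],"spin":0},{"fingers":0,"delta_pos":[-7,0,9.2],"spin":0},{"fingers":0,"delta_pos":[-7.6,0,9.2],"spin":0},{"fingers":0,"delta_pos":[-8.2,0,9.2],"spin":0},{"fingers":0,"delta_pos":[-8.2,0,9.2],"spin":0}]'
python3 -c "
from model import *
st();shot('2')"
```

```text
time_s: 4.5
tcp_pos: [0.4606, 0.1977, 0.1097]
ee_rot: [[0.999, 0.036, -0.003], [0.036, -0.999, -0.002], [-0.003, 0.002, -1.0]]
wrist_force: [0.1, -0.8, 0.5]
gripper_width: 0.008
t 4.5 stage [-87.6, 194.9, 109.7] yaw_st 0.1 F [0.1, -0.8, 0.5] w 0.008 J [42.0, 17.0, -25.0, -0.0, -48.0, 50.0]
```

View pics/scene_2.png

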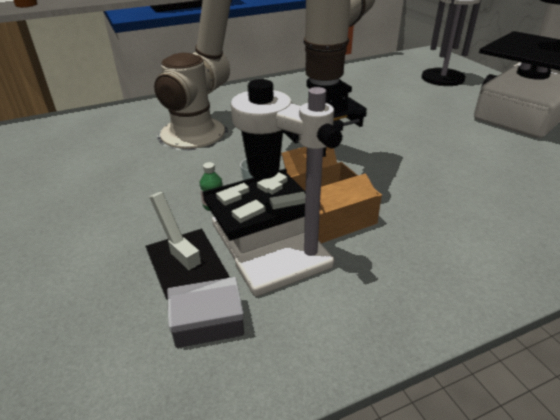

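View pics/top_2.png

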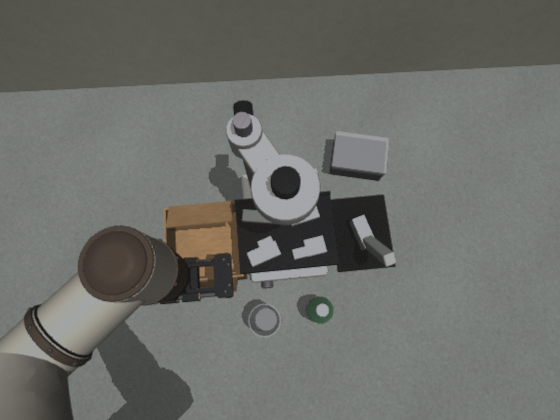

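Near flap is past upright, at about (305,160) in the scene view. Now the far flap.

```bash
python3 -m inch '[{"fingers":0,"delta_pos":[3,0,0],"spin":0},{"fingers":0,"delta_pos":[6,0,0],"spin":0},{"fingers":0,"delta_pos":[8.3,0,0],"spin":0},{"fingers":0,"delta_pos":[8.5,0,1.3],"spin":0},{"fingers":0,"delta_pos":[8.5,0,2.6],"spin":0},{"fingers":0,"delta_pos":[9.5,0,2.6],"spin":0},{"fingers":0,"delta_pos":[11,0,2.6],"spin":0},{"fingers":0,"delta_pos":[12.5,0,2.4],"spin":0},{"fingers":0,"delta_pos":[13.7,0,1.8],"spin":0},{"fingers":0,"delta_pos":[14.7,0,0.6],"spin":0},{"fingers":0,"delta_pos":[15.6,0,0],"spin":0},{"fingers":0,"delta_pos":[16.4,0,0],"spin":0},{"fingers":0,"delta_pos":[17,0,0],"spin":0},{"fingers":0,"delta_pos":[17.5,0,0],"spin":0},{"fingers":0,"delta_pos":[17.5,0,0],"spin":0}]'
python3 -c "
from model import *
st();shot('3')"
```

```text
time_s: 6.1
tcp_pos: [0.6374, 0.2038, 0.1091]
ee_rot: [[0.999, 0.034, -0.001], [0.034, -0.999, -0.001], [-0.002, 0.001, -1.0]]
wrist_force: [0.2, -0.1, 0.0]
gripper_width: 0.006
t 6.1 stage [89.3, 194.8, 109.1] yaw_st -0.0 F [0.2, -0.1, 0.0] w 0.006 J [32.0, 31.0, -1.0, 0.0, -58.0, 60.0]
```

View pics/scene_3.png

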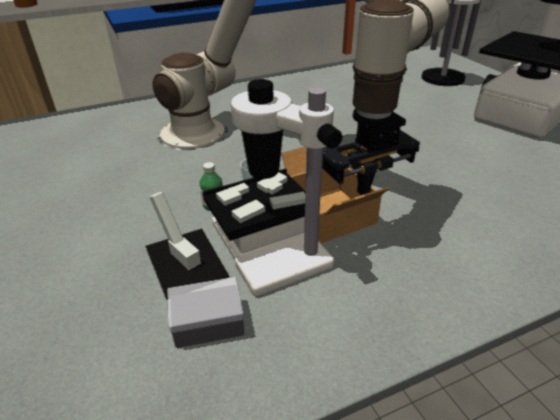

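```bash
python3 -m inch '[{"fingers":0,"delta_pos":[-3,0,-3],"spin":0},{"fingers":0,"delta_pos":[-6,0,-8],"spin":0},{"fingers":0,"delta_pos":[-10,0,-11],"spin":8},{"fingers":0,"delta_pos":[-15,0,-11],"spin":16},{"fingers":0,"delta_pos":[-20,0,-11],"spin":24},{"fingers":0,"delta_pos":[-24.5,0,-11],"spin":32},{"fingers":4,"delta_pos":[-24.5,5,-11],"spin":40},{"fingers":6,"delta_pos":[-24.5,10,-11],"spin":48},{"fingers":8.7,"delta_pos":[-24.5,15,-11],"spin":56},{"fingers":8.7,"delta_pos":[-24.5,20,-11],"spin":64},{"fingers":8.7,"delta_pos":[-24.5,25,-11],"spin":72}]'
python3 - <<'E'
from model import *
st();shot('4')
for n in("scene","top"):
    for f in("flap_near","flap_far"):
        print(n,f,[(px(d["extent"][:2]).round().tolist(),px(d["extent"][2:]).round().tolist(),round(d["conf"],2)) for d in spot_in(n,f)[:1]])
for n,box,sc in(("top",(140,170,270,310),4),("scene",(260,120,420,250),4)):
    im=crop(n,f"pics/{n}_4.png",box,sc)
    for side in(-1,1):
        for th,c in((1.9,(0,255,0)),(2.15,(0,0,255))):
            ex=side*(.08-.058*np.cos(th)); ez=.08+.058*np.sin(th)
            draw(n,im,S2W([[side*.08,.1075,.08],[ex,.1075,ez],[ex,.2425,ez],[side*.08,.2425,.08]],POSE),c,sc,np.array(box[:2]))
    cv2.imwrite(f"pics/fl_{n}.png",im)
E
```

```text
time_s: 7.3
tcp_pos: [0.4007, -0.0559, 0.2211]
ee_rot: [[0.338, -0.941, 0.002], [-0.941, -0.338, 0.0], [0.0, -0.002, -1.0]]
wrist_force: [2.2, 0.4, 0.6]
gripper_width: 0.374
t 7.3 stage [-156.4, -56.4, 221.1] yaw_st -72.2 F [2.2, 0.4, 0.6] w 0.374 J [15.0, -0.0, -28.0, 0.0, -62.0, 4.0]
scene flap_near [([279.0, 147.0], [334.0, 176.0], 0.63)]
scene flap_far [([324.0, 186.0], [390.0, 215.0], 0.64)]
top flap_near [([164.0, 278.0], [240.0, 297.0], 0.79)]
top flap_far [([163.0, 178.0], [235.0, 208.0], 0.61)]
```

View pics/fl_top.png

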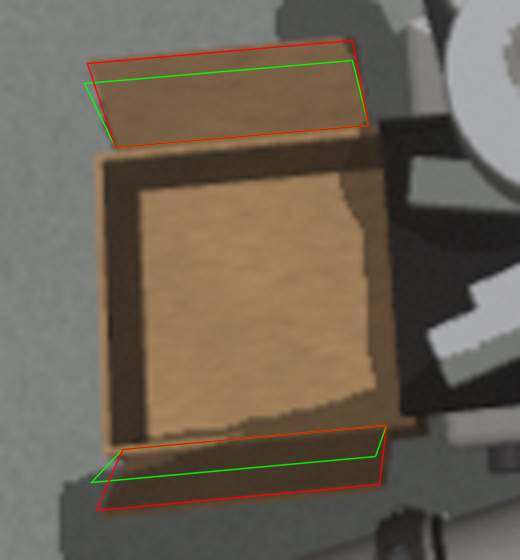

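View pics/fl_scene.png

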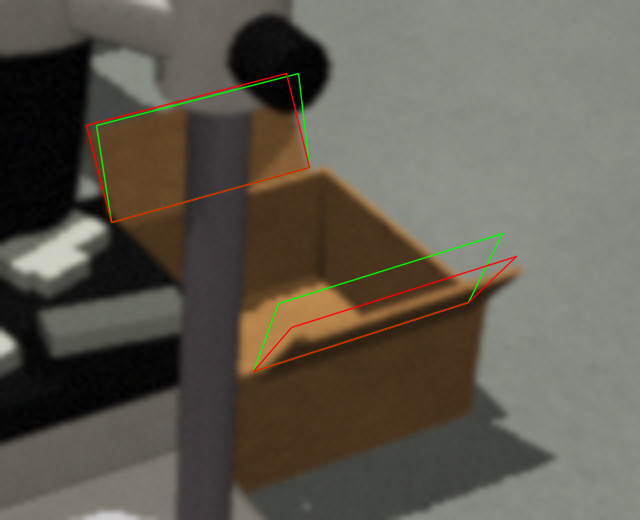

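Both flaps are folded back to about 2.15 rad; the red model lies on them in both views. Now to the scraper.

```bash
python3 -c "
from model import *
go(494.5,-188.5,190,-164,'w')"
```

```text
delta cm [15.87, -4.14, 3.07] spin 92.1
```

```bash
python3 -m inch '[{"fingers":8.7,"delta_pos":[4,-1,0],"spin":8.5},{"fingers":8.7,"delta_pos":[8,-2.1,0],"spin":17},{"fingers":8.7,"delta_pos":[12,-3.1,0],"spin":25.5},{"fingers":8.7,"delta_pos":[15.9,-4.1,1],"spin":34},{"fingers":8.7,"delta_pos":[15.9,-4.1,2],"spin":42},{"fingers":8.7,"delta_pos":[15.9,-4.1,2],"spin":50},{"fingers":8.7,"delta_pos":[15.9,-4.1,2],"spin":58},{"fingers":8.7,"delta_pos":[15.9,-4.1,2],"spin":66},{"fingers":8.7,"delta_pos":[15.9,-4.1,2],"spin":74},{"fingers":8.7,"delta_pos":[15.9,-4.1,2],"spin":82},{"fingers":8.7,"delta_pos":[15.9,-4.1,2],"spin":90},{"fingers":8.7,"delta_pos":[15.9,-4.1,2],"spin":92},{"fingers":8.7,"delta_pos":[15.9,-4.1,2],"spin":92}]'
python3 -c "
from model import *
st();go(494.5,-188.5,90,-164,'w');shot('5')"
```

```text
time_s: 8.9
tcp_pos: [0.4948, -0.1875, 0.2005]
ee_rot: [[-0.95, -0.313, 0.0], [-0.313, 0.95, 0.0], [-0.0, 0.0, -1.0]]
wrist_force: [0.0, 0.6, -1.2]
gripper_width: 0.997
t 8.9 stage [-66.9, -191.3, 200.5] yaw_st -163.7 F [0.0, 0.6, -1.2] w 0.997 J [-3.0, 14.0, -15.0, -0.0, -61.0, -69.0]
delta cm [0.06, -0.09, 11.05] spin 0.3
```

View pics/scene_5.png

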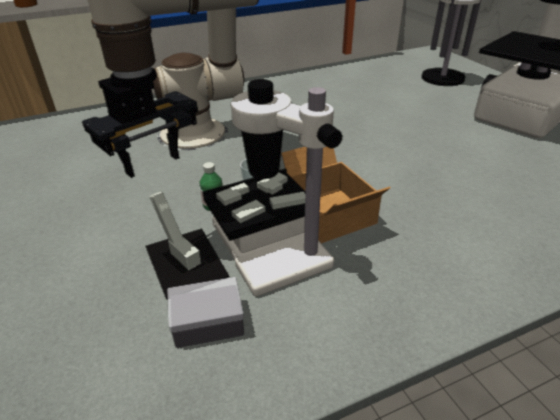

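View pics/top_5.png

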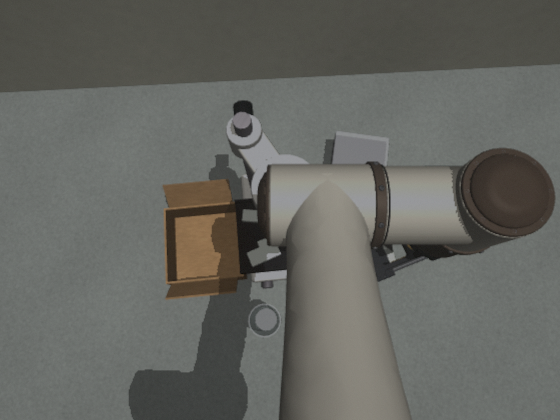

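```bash
python3 - <<'E'
from model import *
o,d=ray("top",(508,197)); t=(-.1875-o[1])/d[1]; print("cap",(o+t*d).round(3))
for uv in [(180,12),(230,12),(280,8)]:
    o,d=ray("scene",uv)
    for x in(.45,.5,.54):
        t=(x-o[0])/d[0]; print(uv,x,(o+t*d).round(3))
# top link edges at several heights
for z in(.4,.45,.5,.55):
    print(z,onz("top",(300,167),z).round(3),onz("top",(300,245),z).round(3),onz("top",(264,205),z).round(3))
E
python3 -c "
import cv2
im=cv2.imread('pics/scene_5.png')[0:180,70:310]
cv2.imwrite('pics/sc5c.png',cv2.resize(im,None,fx=3,fy=3))"
```

```text
cap [ 0.489 -0.188  0.555]
(180, 12) 0.45 [ 0.45  -0.084  0.453]
(180, 12) 0.5 [ 0.5   -0.095  0.465]
(180, 12) 0.54 [ 0.54  -0.103  0.474]
(230, 12) 0.45 [0.45  0.006 0.443]
(230, 12) 0.5 [ 0.5   -0.01   0.455]
(230, 12) 0.54 [ 0.54  -0.023  0.465]
(280, 8) 0.45 [0.45  0.105 0.439]
(280, 8) 0.5 [0.5   0.082 0.452]
(280, 8) 0.54 [0.54  0.064 0.462]
0.4 [ 0.584 -0.013  0.4  ] [ 0.48  -0.007  0.4  ] [0.535 0.037 0.4  ]
0.45 [ 0.566 -0.01   0.45 ] [ 0.472 -0.004  0.45 ] [0.521 0.035 0.45 ]
0.5 [ 0.548 -0.007  0.5  ] [ 0.464 -0.001  0.5  ] [0.508 0.033 0.5  ]
0.55 [ 0.53  -0.004  0.55 ] [0.457 0.001 0.55 ] [0.495 0.031 0.55 ]
```

View pics/sc5c.png

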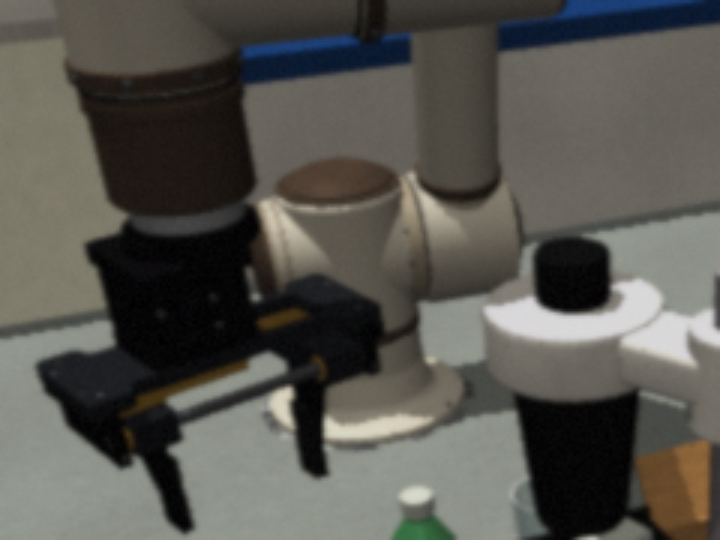

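```bash
python3 -c "
from model import *
go(492.5,-189,95,-164,'w')"
```

```text
delta cm [0.22, -0.03, 10.55] spin 0.2
```

```bash
python3 -m inch '[{"fingers":8.7,"delta_pos":[0.2,0,3],"spin":0},{"fingers":8.7,"delta_pos":[0.2,0,6],"spin":0},{"fingers":8.7,"delta_pos":[0.2,0,8],"spin":0},{"fingers":8.7,"delta_pos":[0.2,0,9.3],"spin":0},{"fingers":8.7,"delta_pos":[0.2,0,9.3],"spin":0}]'
python3 -c "
from model import *
st();shot('6')"
```

```text
time_s: 9.5
tcp_pos: [0.4909, -0.1893, 0.1056]
ee_rot: [[-0.95, -0.311, -0.005], [-0.311, 0.95, 0.001], [0.004, 0.002, -1.0]]
wrist_force: [-0.8, -0.0, 0.7]
gripper_width: 1.004
t 9.5 stage [-70.9, -192.9, 105.6] yaw_st -163.9 F [-0.8, -0.0, 0.7] w 1.004 J [-3.0, 19.0, -22.0, -0.0, -48.0, -68.0]
```

View pics/scene_6.png

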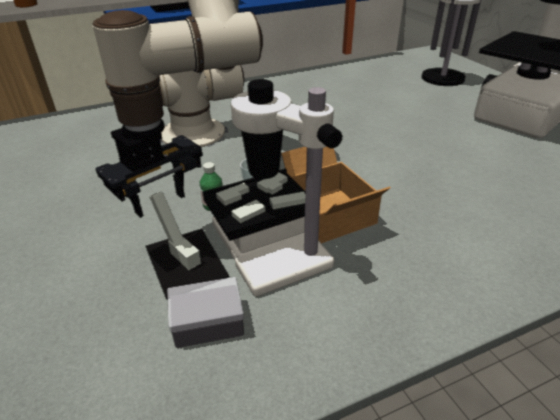

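```bash
python3 -m inch '[{"fingers":8.7,"delta_pos":[0,0,0.7],"spin":0},{"fingers":8.7,"delta_pos":[0,0,1.1],"spin":0},{"fingers":4,"delta_pos":[0,0,1.1],"spin":0},{"fingers":2,"delta_pos":[0,0,1.1],"spin":0},{"fingers":1,"delta_pos":[0,0,1.1],"spin":0},{"fingers":1,"delta_pos":[0,0,1.1],"spin":0},{"fingers":1,"delta_pos":[0,0,1.1],"spin":0},{"fingers":1,"delta_pos":[0,0,1.1],"spin":0},{"fingers":1,"delta_pos":[0,0,1.1],"spin":0}]'
python3 -c "
from model import *
st();shot('7')
print(sense()['gripper_width']*87)"
```

```text
time_s: 10.5
tcp_pos: [0.4921, -0.1901, 0.0966]
ee_rot: [[-0.951, -0.309, 0.0], [-0.309, 0.951, -0.0], [-0.0, -0.0, -1.0]]
wrist_force: [0.3, 0.2, -0.5]
gripper_width: 0.445
t 10.5 stage [-69.7, -193.8, 96.6] yaw_st -164.0 F [0.3, 0.2, -0.5] w 0.445 J [-3.0, 20.0, -23.0, 0.0, -47.0, -68.0]
31.134762631766417
```

View pics/scene_7.png

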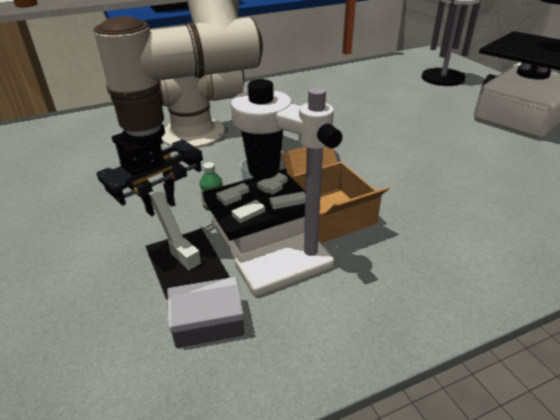

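```bash
python3 -m inch '[{"fingers":1,"delta_pos":[0,0,0],"spin":0},{"fingers":1,"delta_pos":[0,0,0],"spin":0},{"fingers":1,"delta_pos":[0,0,0],"spin":0},{"fingers":1,"delta_pos":[0,0,0],"spin":0}]'
python3 -c "
from model import *
st();shot('8')"
python3 -m inch '[{"fingers":1,"delta_pos":[0,0,-0.5],"spin":0},{"fingers":1,"delta_pos":[0,0,-1],"spin":0},{"fingers":1,"delta_pos":[0,0,-2],"spin":0},{"fingers":1,"delta_pos":[0,0,-4],"spin":0},{"fingers":1,"delta_pos":[0,0,-7],"spin":0},{"fingers":1,"delta_pos":[0,0,-10],"spin":0},{"fingers":1,"delta_pos":[0,0,-12],"spin":0},{"fingers":1,"delta_pos":[0,0,-12],"spin":0},{"fingers":1,"delta_pos":[0,0,-12],"spin":0}]'
python3 -c "
from model import *
st();shot('9')"
```

```text
time_s: 11.0
tcp_pos: [0.4921, -0.1902, 0.0965]
ee_rot: [[-0.951, -0.309, 0.0], [-0.309, 0.951, -0.0], [0.0, -0.0, -1.0]]
wrist_force: [-0.1, -0.2, 0.5]
gripper_width: 0.274
t 11.0 stage [-69.7, -193.8, 96.5] yaw_st -164.0 F [-0.1, -0.2, 0.5] w 0.274 J [-3.0, 20.0, -23.0, 0.0, -47.0, -68.0]
time_s: 12.0
tcp_pos: [0.4915, -0.1898, 0.2163]
ee_rot: [[-0.951, -0.309, -0.0], [-0.309, 0.951, 0.001], [-0.0, 0.001, -1.0]]
wrist_force: [-0.4, 0.8, -2.7]
gripper_width: 0.274
t 12.0 stage [-70.3, -193.5, 216.3] yaw_st -164.0 F [-0.4, 0.8, -2.7] w 0.274 J [-3.0, 13.0, -14.0, -0.0, -63.0, -68.0]
```

View pics/scene_9.png

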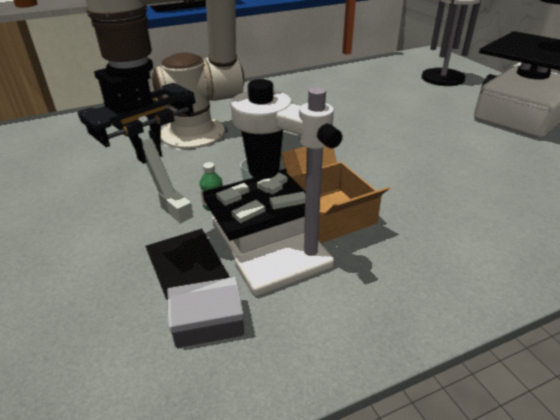

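View pics/top_9.png

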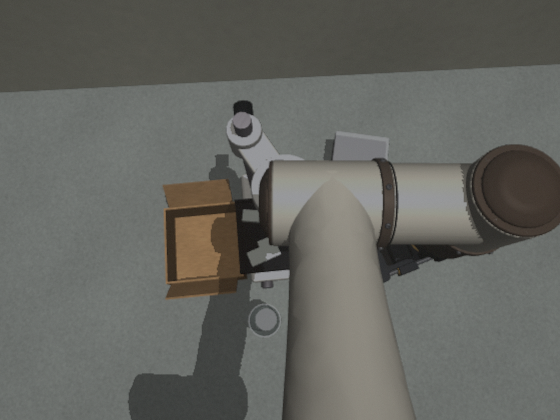

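```bash
python3 - <<'E'
from model import *
s=sense();p=s["tcp_pos"];R=s["ee_rot"];yaw=np.arctan2(-R[1,0],-R[0,0])
b=p[:2]+.0708*np.array([np.cos(yaw),np.sin(yaw)])
n,box,sc="scene",(70,60,260,250),3.1
im=crop(n,"pics/scene_9.png",box,sc)
for q in scraper(b[0],b[1],p[2]-.0905,yaw): draw(n,im,q,(0,0,255),sc,np.array(box[:2]))
cv2.imwrite("pics/hand9.png",im)
E
```

```text
(no output)
```

View pics/hand9.png

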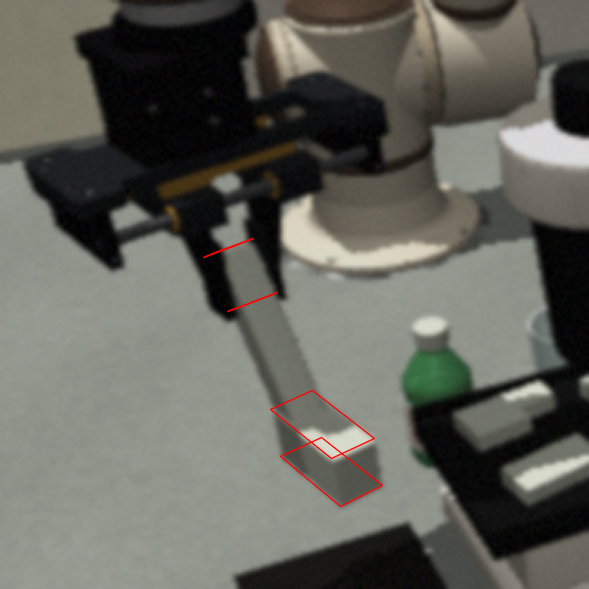

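Grip is good: width is 24 mm, wrist force shows the 0.22 kg, and the overlay matches the block in hand. Moving to the start of the near lane.

```bash
cat >> model.py <<'E'
LB=70.8; ZU=90.5
def gob(bx,by,under,yb):
    """block centre stage mm, underside z mm, block yaw stage deg"""
    a=np.radians(yb); tx,ty=bx-LB*np.cos(a),by-LB*np.sin(a); go(tx,ty,under+ZU,yb-180); print("  clear",clear(tx,ty,yb).round(1))
def clear(tx,ty,yb):
    a=np.radians(yb);u=np.array([np.cos(a),np.sin(a)]);v=np.array([-u[1],u[0]]);c=np.array([tx,ty])
    m=1e9
    for q,r in [((26,0),53)]+[((26+94*k,55*k),25) for k in np.linspace(0,1,15)]+[((120,55),28)]:
        w=np.array(q)-c; dx=max(abs(w@u)-37.5,0);dy=max(abs(w@v)-95,0); m=min(m,np.hypot(dx,dy)-r)
    return np.array(m)
def blk():
    s=sense();R=s["ee_rot"];q=W2S(s["tcp_pos"])[0]*1000;a=np.arctan2(-R[1,0],-R[0,0])-POSE[2]
    print("t",round(s["time_s"],2),"block",(q[:2]+LB*np.array([np.cos(a),np.sin(a)])).round(1).tolist(),"under",round(q[2]-ZU,1),"yaw",round(np.degrees(a),1),"F",s["wrist_force"].round(1).tolist(),"clear",clear(q[0],q[1],np.degrees(a)).round(1),"w",round(s["gripper_width"],3))
E
python3 -c "
from model import *
blk(); gob(-31,-135,125,0); gob(-31,-135,103,0)"
```

```text
t 12.1 block [-2.8, -173.9] under 124.5 yaw 16.0 F [-0.1, -0.1, -3.3] clear 73.5 w 0.271
delta cm [1.36, 6.47, -0.03] spin 16.0
  clear 45.8
delta cm [1.36, 6.47, 2.17] spin 16.0
  clear 45.8
```

```bash
python3 -m inch '[{"fingers":1,"delta_pos":[0.5,2,0],"spin":5},{"fingers":1,"delta_pos":[1,4.5,0],"spin":12},{"fingers":1,"delta_pos":[1.4,6.5,0.8],"spin":16},{"fingers":1,"delta_pos":[1.4,6.5,1.8],"spin":16},{"fingers":1,"delta_pos":[1.4,6.5,2.2],"spin":16},{"fingers":1,"delta_pos":[1.4,6.5,2.2],"spin":16}]'
python3 -c "
from model import *
blk(); gob(-31,-135,102.5,0);gob(-31,100,102.5,0)"
```

```text
time_s: 12.7
tcp_pos: [0.4583, -0.133, 0.1932]
ee_rot: [[-0.999, -0.036, -0.003], [-0.036, 0.999, -0.0], [0.003, -0.0, -1.0]]
wrist_force: [0.6, -0.5, -2.6]
gripper_width: 0.279
t 12.7 block [-30.7, -135.5] under 102.7 yaw 0.0 F [0.6, -0.5, -2.6] clear 45.7 w 0.279
delta cm [0.03, 0.06, 0.02] spin 0.0
  clear 45.8
delta cm [0.02, 23.56, 0.01] spin 0.0
  clear 37.4
```

```bash
python3 -m inch '[{"fingers":1,"delta_pos":[0,1.5,0],"spin":0},{"fingers":1,"delta_pos":[0,3,0],"spin":0},{"fingers":1,"delta_pos":[0,4.2,0],"spin":0},{"fingers":1,"delta_pos":[0,5.4,0],"spin":0},{"fingers":1,"delta_pos":[0,6.6,0],"spin":0},{"fingers":1,"delta_pos":[0,7.8,0],"spin":0},{"fingers":1,"delta_pos":[0,9,0],"spin":0},{"fingers":1,"delta_pos":[0,10.2,0],"spin":0},{"fingers":1,"delta_pos":[0,11.4,0],"spin":0},{"fingers":1,"delta_pos":[0,12.6,0],"spin":0}]'
python3 -c "
from model import *
blk(); shot('10')"
```

```text
time_s: 13.7
tcp_pos: [0.4541, -0.0057, 0.1946]
ee_rot: [[-0.999, -0.035, 0.0], [-0.035, 0.999, 0.0], [-0.0, 0.0, -1.0]]
wrist_force: [0.6, 0.2, -2.5]
gripper_width: 0.272
t 13.7 block [-30.4, -8.1] under 104.1 yaw 0.0 F [0.6, 0.2, -2.5] clear 36.7 w 0.272
```

View pics/scene_10.png

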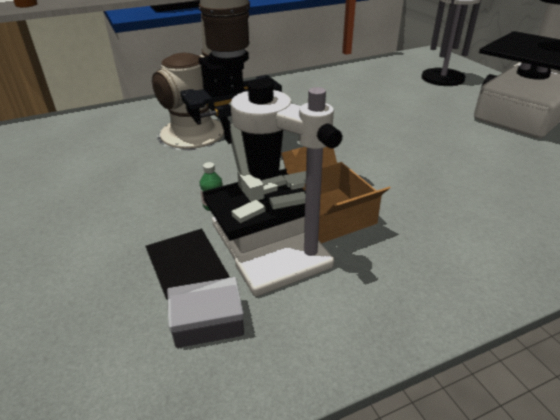

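```bash
python3 -m inch '[{"fingers":1,"delta_pos":[0,1.2,0.1],"spin":0},{"fingers":1,"delta_pos":[0,2.4,0.1],"spin":0},{"fingers":1,"delta_pos":[0,3.6,0.1],"spin":0},{"fingers":1,"delta_pos":[0,4.8,0.1],"spin":0},{"fingers":1,"delta_pos":[0,6,0.1],"spin":0},{"fingers":1,"delta_pos":[0,7.2,0.1],"spin":0},{"fingers":1,"delta_pos":[0,8.4,0.1],"spin":0},{"fingers":1,"delta_pos":[0,9.6,0.1],"spin":0},{"fingers":1,"delta_pos":[0,10.8,0.1],"spin":0},{"fingers":1,"delta_pos":[0,11.2,0.1],"spin":0},{"fingers":1,"delta_pos":[0,11.2,0.1],"spin":0}]'
python3 -c "
from model import *
blk(); shot('11')"
```

```text
time_s: 14.9
tcp_pos: [0.4502, 0.1059, 0.1935]
ee_rot: [[-0.999, -0.036, -0.0], [-0.036, 0.999, -0.0], [0.0, -0.0, -1.0]]
wrist_force: [0.1, 0.1, -2.7]
gripper_width: 0.273
t 14.9 block [-30.4, 103.6] under 103.0 yaw 0.1 F [0.1, 0.1, -2.7] clear 37.0 w 0.273
```

View pics/scene_11.png

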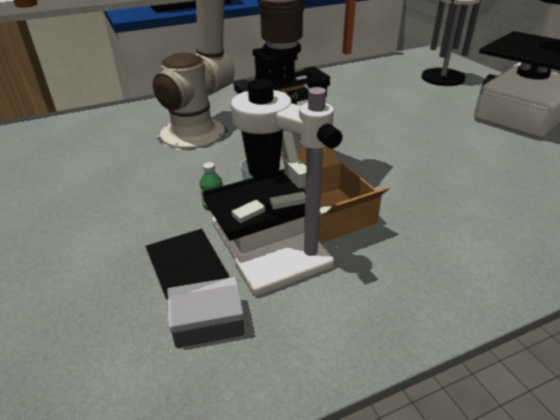

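View pics/top_11.png

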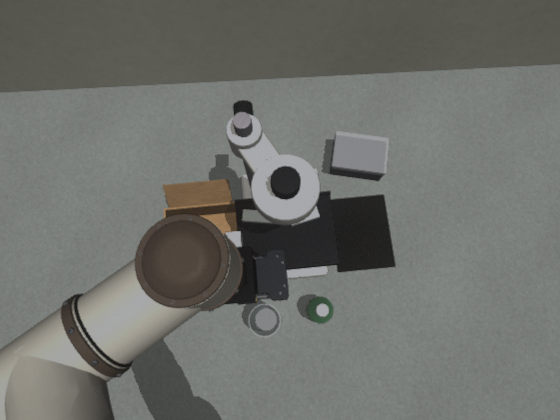

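Pieces c and d have left the plate. Next I'll get a from the -y end with the scraper yawed +20°, steering it into the near lane, and then b. First a check of the clearances along that path.

```bash
python3 - <<'E'
from model import *
def cl(bx,by,yb):
    a=np.radians(yb); return float(clear(bx-LB*np.cos(a),by-LB*np.sin(a),yb).round(1))
for b in [(-30,104,0),(-30,-130,0),(30,-128,20),(30.4,-95.4,20),(22,-72,20),(13,-48,20),(5,-24,20),(-.3,-10.8,20),(-10.6,17.3,20),(-12,60,10),(-14,104,0)]: print(b,cl(*b))
blk(); gob(-31,-128,125,0)
n="scene"; im=crop(n,"pics/scene_11.png",(190,130,400,250),3.8); cv2.imwrite("pics/c11.png",im)
E
```

```text
(-30, 104, 0) 36.8
(-30, -130, 0) 42.9
(30, -128, 20) 25.0
(30.4, -95.4, 20) 8.8
(22, -72, 20) 8.7
(13, -48, 20) 8.9
(5, -24, 20) 8.2
(-0.3, -10.8, 20) 8.7
(-10.6, 17.3, 20) 8.8
(-12, 60, 10) 7.3
(-14, 104, 0) 20.9
t 15.0 block [-30.5, 102.7] under 103.0 yaw 0.0 F [-0.5, 0.5, -1.9] clear 37.1 w 0.272
delta cm [0.05, -23.07, -2.2] spin 0.0
  clear 43.1
```

View pics/c11.png

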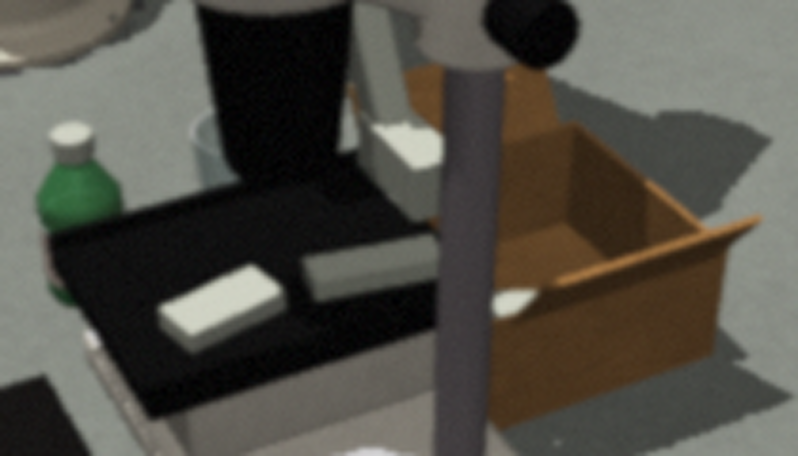

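```bash
python3 - <<'E'
from model import *
for z in(0,.02,.04,.06,.08,.1,.11): print(z,(W2S(onz("scene",(325.5,209.5),z))[0]*1000).round())
print(proj("scene",S2W([[.08,.095,.08],[.08,.1075,.08],[.052,.086,.112],[.076,.1,.1]],POSE)).round(1))
im=crop("top","pics/top_11.png",(160,170,260,280),5.4); cv2.imwrite("pics/t11.png",im)
E
```

```text
0 [-17. 176.   0.]
0.02 [  6. 161.  20.]
0.04 [ 28. 147.  40.]
0.06 [ 50. 132.  60.]
0.08 [ 73. 117.  80.]
0.1 [ 95. 103. 100.]
0.11 [106.  95. 110.]
[[318.  214.4]
 [323.2 212.7]
 [307.9 195.9]
 [319.5 204.9]]
```

View pics/t11.png

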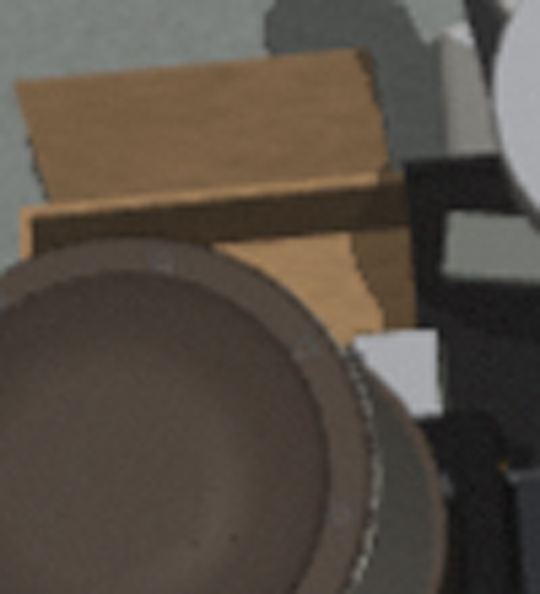

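The white bit at about (325,209) in the scene view lies inside the carton, on a ray to its floor. Going back to the -y end.

```bash
python3 -m inch '[{"fingers":1,"delta_pos":[0,-1,-1],"spin":0},{"fingers":1,"delta_pos":[0,-4,-2.2],"spin":0},{"fingers":1,"delta_pos":[0,-8.5,-2.2],"spin":0},{"fingers":1,"delta_pos":[0,-13,-2.2],"spin":0},{"fingers":1,"delta_pos":[0,-17.5,-2.2],"spin":0},{"fingers":1,"delta_pos":[0,-21.5,-2.2],"spin":0},{"fingers":1,"delta_pos":[0,-24.5,-2.2],"spin":0},{"fingers":1,"delta_pos":[0,-24.5,-2.2],"spin":0}]'
python3 -c "
from model import *
blk(); gob(30,-132,120,20)"
```

```text
time_s: 15.8
tcp_pos: [0.4583, -0.1435, 0.2162]
ee_rot: [[-1.0, -0.03, 0.0], [-0.03, 1.0, -0.001], [-0.0, -0.001, -1.0]]
wrist_force: [0.2, 0.3, -2.6]
gripper_width: 0.274
t 15.8 block [-31.0, -146.4] under 125.7 yaw -0.3 F [0.2, 0.3, -2.6] clear 50.4 w 0.274
delta cm [-6.53, -0.98, 0.57] spin -20.3
  clear 27.6
```

```bash
python3 -m inch '[{"fingers":1,"delta_pos":[-2,-0.3,0],"spin":-7},{"fingers":1,"delta_pos":[-4.2,-0.6,0],"spin":-14},{"fingers":1,"delta_pos":[-6.5,-1,0.8],"spin":-20.3},{"fingers":1,"delta_pos":[-6.5,-1,1.8],"spin":-20.3},{"fingers":1,"delta_pos":[-6.5,-1,2.3],"spin":-20.3},{"fingers":1,"delta_pos":[-6.5,-1,2.3],"spin":-20.3}]'
python3 -c "
from model import *
blk(); gob(30.4,-98,102.5,20);gob(-10.6,17.3,102.5,20); shot('12')"
```

```text
time_s: 16.4
tcp_pos: [0.5227, -0.1474, 0.1917]
ee_rot: [[-0.925, -0.379, -0.003], [-0.379, 0.925, 0.0], [0.003, 0.001, -1.0]]
wrist_force: [0.3, -0.3, -1.7]
gripper_width: 0.273
t 16.4 block [28.8, -127.7] under 101.2 yaw 20.3 F [0.3, -0.3, -1.7] clear 26.2 w 0.273
delta cm [-1.18, 2.76, -0.13] spin 0.3
  clear 9.7
delta cm [-1.33, 15.0, -0.11] spin 0.3
  clear 8.8
```

View pics/scene_12.png

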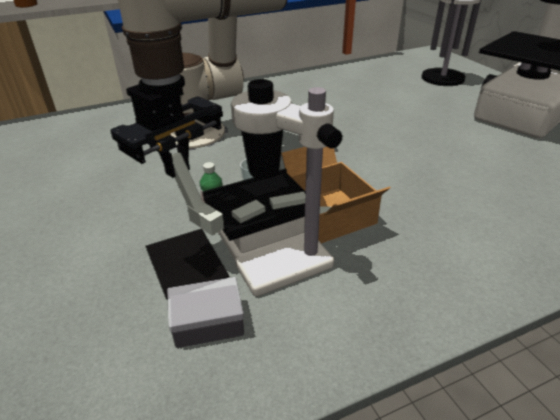

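```bash
python3 -m inch '[{"fingers":1,"delta_pos":[-0.7,1,-0.1],"spin":0.3},{"fingers":1,"delta_pos":[-1.2,2,-0.15],"spin":0.3},{"fingers":1,"delta_pos":[-1.2,3,-0.15],"spin":0.3},{"fingers":1,"delta_pos":[-1.2,4,-0.15],"spin":0.3},{"fingers":1,"delta_pos":[-1.2,5,-0.15],"spin":0.3},{"fingers":1,"delta_pos":[-1.2,6,-0.15],"spin":0.3},{"fingers":1,"delta_pos":[-1.2,7,-0.15],"spin":0.3},{"fingers":1,"delta_pos":[-1.2,8,-0.15],"spin":0.3},{"fingers":1,"delta_pos":[-1.2,9,-0.15],"spin":0.3}]'
python3 -c "
from model import *
blk(); shot('13')
im=crop('scene','pics/scene_13.png',(150,70,400,250),3.2); cv2.imwrite('pics/c13.png',im)"
```

```text
time_s: 17.4
tcp_pos: [0.5008, -0.0588, 0.1941]
ee_rot: [[-0.927, -0.375, 0.0], [-0.375, 0.927, -0.0], [-0.0, -0.0, -1.0]]
wrist_force: [0.3, -1.3, -2.3]
gripper_width: 0.272
t 17.4 block [10.1, -38.6] under 103.6 yaw 20.0 F [0.3, -1.3, -2.3] clear 8.5 w 0.272
```

View pics/c13.png

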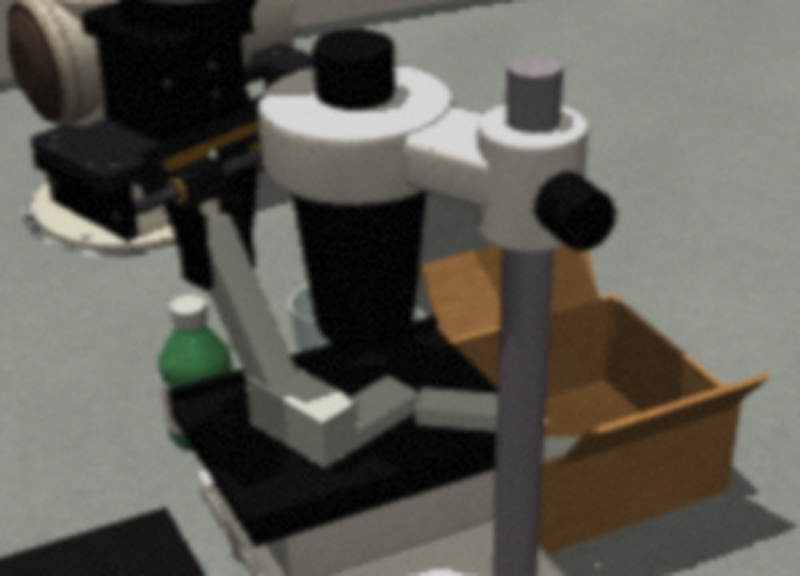

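```bash
python3 -m inch '[{"fingers":1,"delta_pos":[0,1,0],"spin":0},{"fingers":1,"delta_pos":[0,2,0],"spin":0},{"fingers":1,"delta_pos":[0,3,0],"spin":0},{"fingers":1,"delta_pos":[0,4,0],"spin":0},{"fingers":1,"delta_pos":[0,5,0],"spin":0}]'
python3 -c "
from model import *
blk(); shot('14')
im=crop('scene','pics/scene_14.png',(150,70,400,250),3.2); cv2.imwrite('pics/c14.png',im)"
```

```text
time_s: 18.0
tcp_pos: [0.482, -0.0124, 0.194]
ee_rot: [[-0.927, -0.375, -0.0], [-0.375, 0.927, 0.0], [0.0, 0.0, -1.0]]
wrist_force: [-0.4, -0.1, -2.4]
gripper_width: 0.267
t 18.0 block [-7.1, 8.5] under 103.5 yaw 20.0 F [-0.4, -0.1, -2.4] clear 8.5 w 0.267
```

View pics/c14.png

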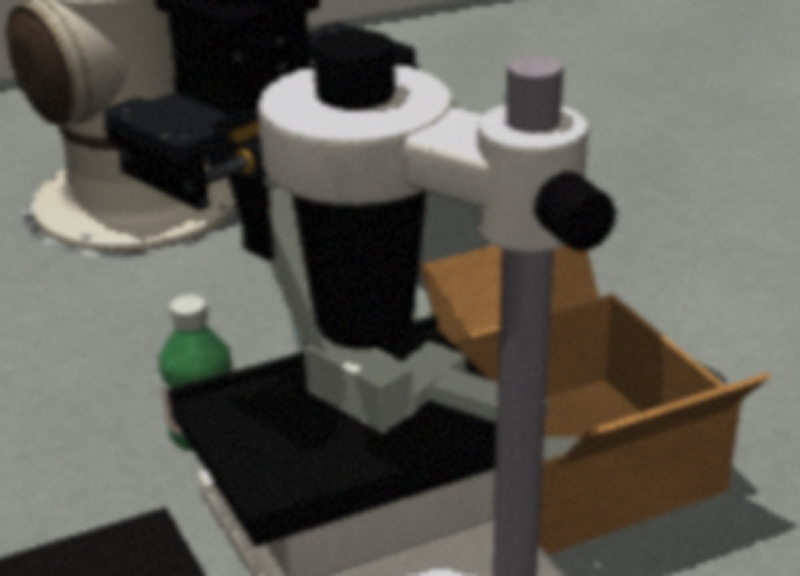

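View pics/top_14.png

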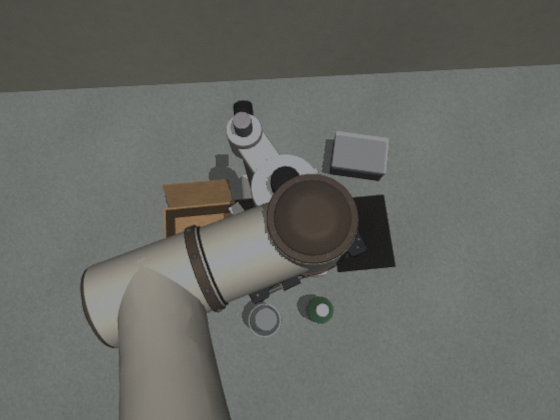

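```bash
python3 -c "
from model import *
blk(); gob(-13,38,103,14); gob(-14,62,103,7); gob(-14,82,103,2); gob(-14,104,103,0)"
```

```text
t 18.1 block [-7.2, 8.9] under 103.6 yaw 20.1 F [0.3, -1.1, -1.6] clear 8.4 w 0.273
delta cm [-0.5, 3.69, 0.06] spin 6.1
  clear 8.9
delta cm [-1.37, 6.83, 0.06] spin 13.1
  clear 12.4
delta cm [-2.23, 9.3, 0.07] spin 18.1
  clear 17.4
delta cm [-3.07, 11.6, 0.07] spin 20.1
  clear 20.9
```

```bash
python3 -m inch '[{"fingers":1,"delta_pos":[-0.2,1.2,0],"spin":2},{"fingers":1,"delta_pos":[-0.3,2.4,0],"spin":4},{"fingers":1,"delta_pos":[-0.5,3.7,0],"spin":6},{"fingers":1,"delta_pos":[-0.8,4.7,0],"spin":8.5},{"fingers":1,"delta_pos":[-1.1,5.8,0],"spin":11},{"fingers":1,"delta_pos":[-1.4,6.8,0],"spin":13},{"fingers":1,"delta_pos":[-1.8,8,0],"spin":15.5},{"fingers":1,"delta_pos":[-2.2,9.3,0],"spin":18}]'
python3 -c "
from model import *
blk(); shot('15')
im=crop('scene','pics/scene_15.png',(150,70,400,250),3.2); cv2.imwrite('pics/c15.png',im)"
```

```text
time_s: 18.9
tcp_pos: [0.468, 0.0817, 0.1941]
ee_rot: [[-0.998, -0.068, 0.0], [-0.068, 0.998, 0.0], [-0.0, 0.0, -1.0]]
wrist_force: [1.1, 0.6, -1.9]
gripper_width: 0.272
t 18.9 block [-13.6, 81.1] under 103.6 yaw 1.9 F [1.1, 0.6, -1.9] clear 17.2 w 0.272
```

View pics/c15.png

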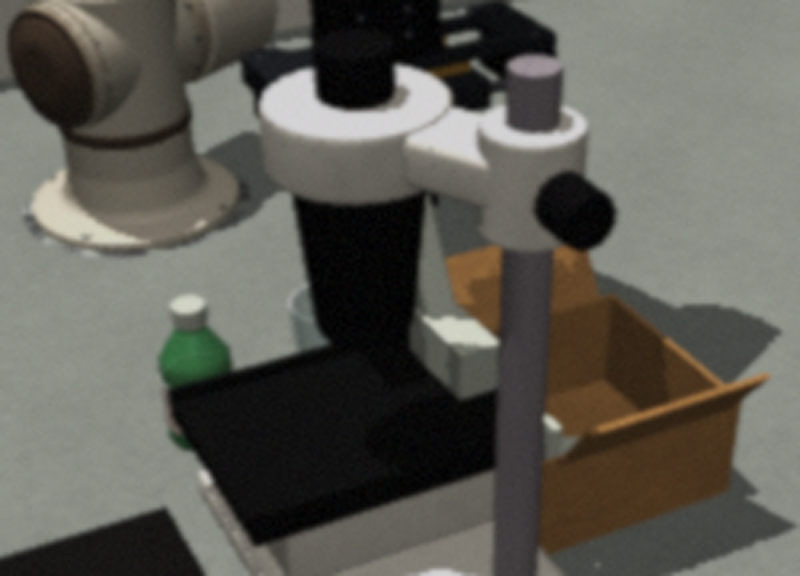

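View pics/top_15.png

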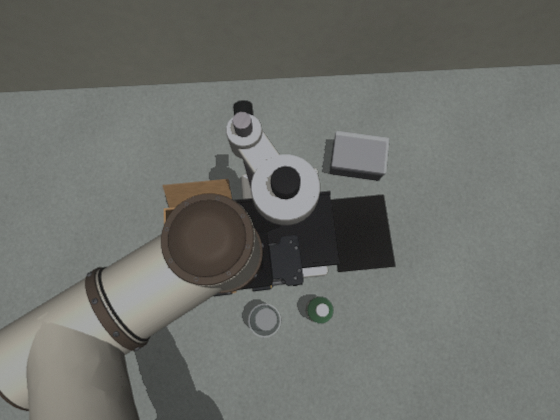

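```bash
python3 -m inch '[{"fingers":1,"delta_pos":[0,1,0],"spin":0},{"fingers":1,"delta_pos":[0,2,0],"spin":0},{"fingers":1,"delta_pos":[0,2.7,0],"spin":0},{"fingers":1,"delta_pos":[0,2.7,0],"spin":0}]'
python3 -m inch '[{"fingers":1,"delta_pos":[1,-1,-1.5],"spin":0},{"fingers":1,"delta_pos":[4,-3,-3],"spin":0},{"fingers":1,"delta_pos":[7,-7,-3],"spin":0},{"fingers":1,"delta_pos":[7,-12,-3],"spin":0},{"fingers":1,"delta_pos":[7,-17,-3],"spin":0},{"fingers":1,"delta_pos":[7,-22,-3],"spin":0},{"fingers":1,"delta_pos":[7,-22,-3],"spin":0}]'
python3 -c "
from model import *
blk(); shot('16')
im=crop('scene','pics/scene_16.png',(150,120,400,250),3.2); cv2.imwrite('pics/c16.png',im)
im=crop('top','pics/top_16.png',(150,160,350,310),3.8); cv2.imwrite('pics/t16.png',im)
for n in('scene','top'):
  for p in ['piece_a_c','piece_b_c','piece_c_c','piece_d_c']:
    print(n,p,[(px(d['location']).round(0).tolist(),round(d['conf'],2)) for d in spot_point(n,p)[:2]])
"
```

```text
time_s: 19.4
tcp_pos: [0.4661, 0.109, 0.1941]
ee_rot: [[-0.997, -0.071, 0.0], [-0.071, 0.997, 0.0], [-0.0, 0.0, -1.0]]
wrist_force: [-0.5, -0.3, -2.4]
gripper_width: 0.27
time_s: 20.1
tcp_pos: [0.4109, -0.1212, 0.2241]
ee_rot: [[-0.998, -0.061, -0.0], [-0.061, 0.998, -0.001], [0.0, -0.001, -1.0]]
wrist_force: [0.1, -0.5, -2.5]
gripper_width: 0.274
t 20.1 block [-77.6, -120.2] under 133.6 yaw 1.5 F [0.1, -0.5, -2.5] clear 88.9 w 0.274
scene piece_a_c []
scene piece_b_c []
scene piece_c_c [([322.0, 213.0], 0.62), ([185.0, 260.0], 0.5)]
scene piece_d_c []
top piece_a_c [([226.0, 264.0], 0.79)]
top piece_b_c [([229.0, 228.0], 0.61)]
top piece_c_c [([219.0, 245.0], 0.96), ([198.0, 206.0], 0.54)]
top piece_d_c [([235.0, 260.0], 0.5)]
```

View pics/c16.png

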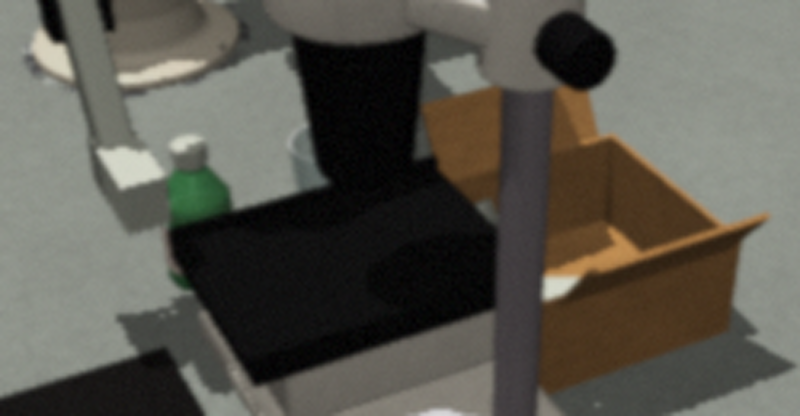

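View pics/t16.png

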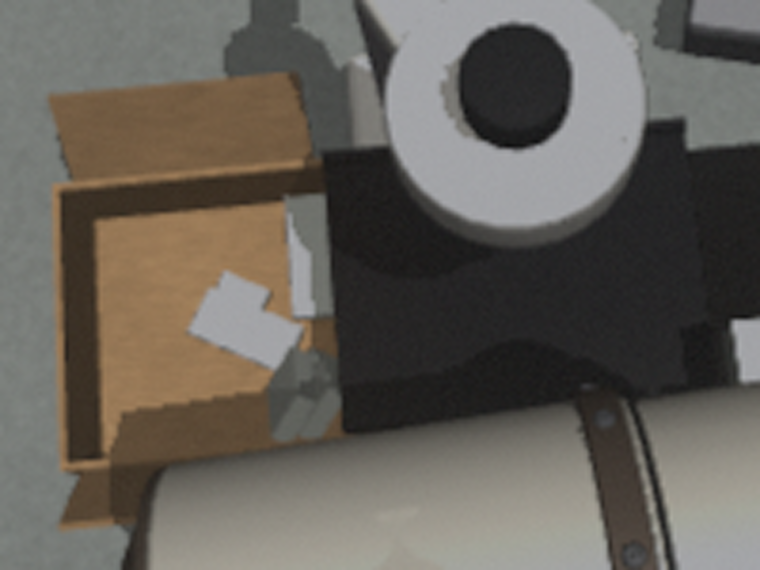

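```bash
python3 -c "
from model import *
print((W2S(onz('scene',(301.5,185.6),.08))[0]*1000).round(),(W2S(onz('scene',(301.5,185.6),.1))[0]*1000).round(),(W2S(onz('scene',(301.5,185.6),.03))[0]*1000).round())
blk(); gob(-6,-178,60,16); gob(-6,-178,8,16)"
```

```text
[-29. 116.  80.] [ -3. 101. 100.] [-94. 152.  30.]
t 20.6 block [-76.6, -113.5] under 133.6 yaw 2.1 F [-0.4, 0.6, -1.7] clear 87.9 w 0.275
delta cm [-7.02, -8.41, 7.36] spin -13.9
  clear 78.6
delta cm [-7.02, -8.41, 12.56] spin -13.9
  clear 78.6
```

```bash
python3 -m inch '[{"fingers":1,"delta_pos":[-2.5,-3,0],"spin":-5},{"fingers":1,"delta_pos":[-5,-6,0],"spin":-10},{"fingers":1,"delta_pos":[-7,-8.4,1],"spin":-13.9},{"fingers":1,"delta_pos":[-7,-8.4,4],"spin":-13.9},{"fingers":1,"delta_pos":[-7,-8.4,7.5],"spin":-13.9},{"fingers":1,"delta_pos":[-7,-8.4,10.3],"spin":-13.9},{"fingers":1,"delta_pos":[-7,-8.4,11.6],"spin":-13.9},{"fingers":1,"delta_pos":[-7,-8.4,11.9],"spin":-13.9},{"fingers":1,"delta_pos":[-7,-8.4,11.9],"spin":-13.9}]'
python3 -c "
from model import *
blk();shot('17')
im=crop('scene','pics/scene_17.png',(110,90,310,290),2.9); cv2.imwrite('pics/c17.png',im)"
```

```text
time_s: 21.5
tcp_pos: [0.4877, -0.1947, 0.105]
ee_rot: [[-0.951, -0.309, -0.0], [-0.309, 0.951, -0.0], [0.0, -0.0, -1.0]]
wrist_force: [1.3, -0.3, -2.1]
gripper_width: 0.277
t 21.5 block [-6.2, -178.7] under 14.5 yaw 16.0 F [1.3, -0.3, -2.1] clear 79.2 w 0.277
```

View pics/c17.png

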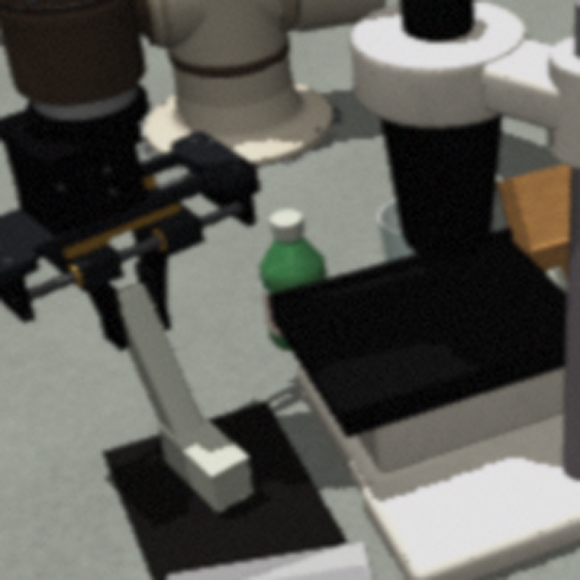

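```bash
python3 - <<'E'
from model import *
im=crop('top','pics/top_17.png',(155,175,255,300),4.7)
for z,c in((.08,(0,0,255)),(.004,(255,0,0))): draw('top',im,S2W(rect(-.076,.076,.099,.251,z),POSE),c,4.7,np.array((155,175)))
draw('top',im,S2W(rect(-.076,.076,-.1,.1,.1),POSE),(0,255,0),4.7,np.array((155,175)))
cv2.imwrite('pics/t17.png',im)
im=crop('scene','pics/scene_17.png',(270,130,400,250),4.9); im=cv2.convertScaleAbs(im,alpha=1.6,beta=10)
for z,c in((.08,(0,0,255)),(.004,(255,0,0))): draw('scene',im,S2W(rect(-.076,.076,.099,.251,z),POSE),c,4.9,np.array((270,130)))
cv2.imwrite('pics/s17.png',im)
E
```

```text
(no output)
```

View pics/t17.png

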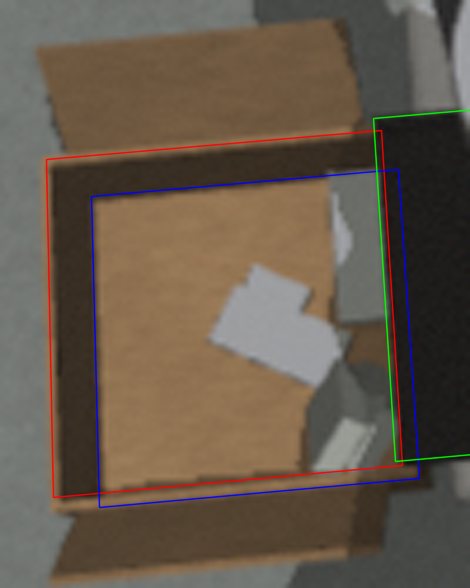

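View pics/s17.png

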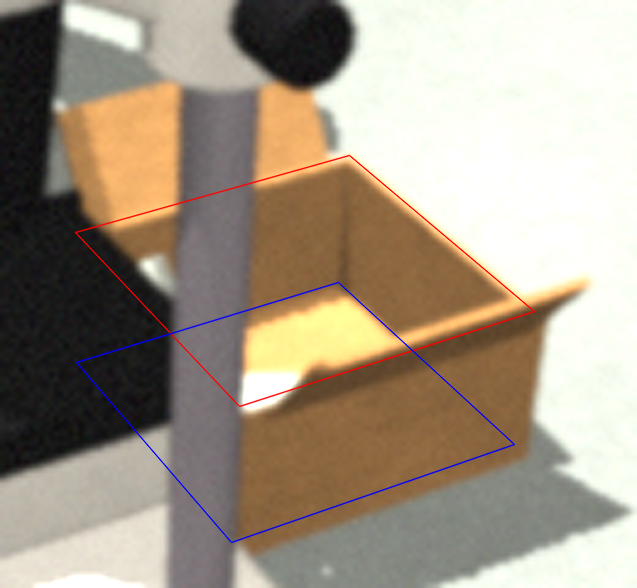

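```bash
python3 - <<'E'
from model import *
for t in [(360,425),(345,445),(320,468),(375,425)]:
    p,e=tri((301.6,184.7),(155+t[0]/4.7,175+t[1]/4.7)); print(t,(W2S(p)[0]*1000).round(),round(e*1000,1))
E
python3 -m inch '[{"fingers":1,"delta_pos":[0,0,0.4],"spin":0},{"fingers":1,"delta_pos":[0,0,0.7],"spin":0},{"fingers":1,"delta_pos":[0,0,0.8],"spin":0},{"fingers":1,"delta_pos":[0,0,0.8],"spin":0}]'
python3 -c "
from model import *
blk()"
```

```text
(360, 425) [-53. 123.  65.] 11.0
(345, 445) [-61. 130.  58.] 7.7
(320, 468) [-71. 139.  50.] 0.6
(375, 425) [-52. 119.  66.] 17.3
time_s: 22.0
tcp_pos: [0.4872, -0.1954, 0.0983]
ee_rot: [[-0.951, -0.308, 0.0], [-0.308, 0.951, -0.001], [-0.0, -0.001, -1.0]]
wrist_force: [-3.6, -0.3, 4.9]
gripper_width: 0.273
t 22.0 block [-6.7, -179.5] under 7.8 yaw 15.9 F [-3.6, -0.3, 4.9] clear 80.1 w 0.273
```

Contact with the mat felt (+4.9 N). The standing piece's top is at z of about 50–65 mm, below the rim. Releasing the scraper.

```bash
python3 -m inch '[{"fingers":3,"delta_pos":[0,0,0],"spin":0},{"fingers":4,"delta_pos":[0,0,0],"spin":0},{"fingers":5,"delta_pos":[0,0,0],"spin":0},{"fingers":7,"delta_pos":[0,0,0],"spin":0},{"fingers":8.7,"delta_pos":[0,0,0],"spin":0},{"fingers":8.7,"delta_pos":[0,0,0],"spin":0},{"fingers":8.7,"delta_pos":[0,0,0],"spin":0},{"fingers":8.7,"delta_pos":[0,0,0],"spin":0}]'
python3 -c "
from model import *
st();shot('18')
im=crop('scene','pics/scene_18.png',(110,90,310,290),2.9); cv2.imwrite('pics/c18.png',im)"
```

```text
time_s: 22.8
tcp_pos: [0.4873, -0.195, 0.097]
ee_rot: [[-0.951, -0.308, -0.0], [-0.308, 0.951, -0.0], [0.0, 0.0, -1.0]]
wrist_force: [1.6, 0.3, 0.3]
gripper_width: 0.898
t 22.8 stage [-74.7, -198.6, 97.0] yaw_st -164.1 F [1.6, 0.3, 0.3] w 0.898 J [-4.0, 20.0, -23.0, 0.0, -47.0, -68.0]
```

View pics/c18.png

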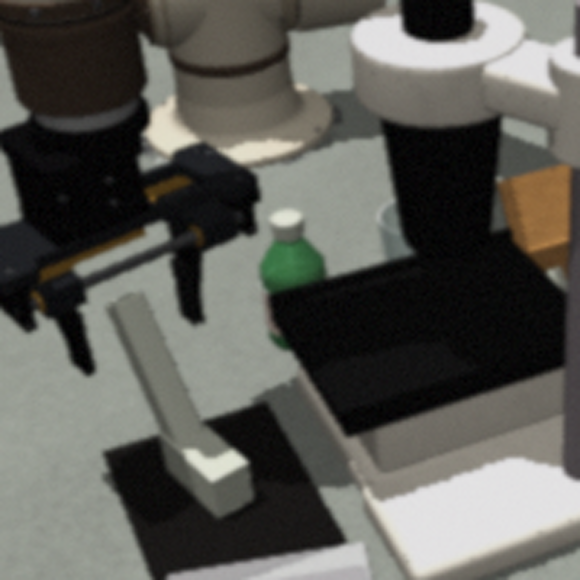

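```bash
python3 -m inch '[{"fingers":8.7,"delta_pos":[0,0,-1],"spin":0},{"fingers":8.7,"delta_pos":[0,0,-4],"spin":0},{"fingers":8.7,"delta_pos":[0,0,-8],"spin":0},{"fingers":8.7,"delta_pos":[0,0,-12],"spin":0},{"fingers":8.7,"delta_pos":[2,-4,-12],"spin":0},{"fingers":8.7,"delta_pos":[4,-8,-12],"spin":0},{"fingers":8.7,"delta_pos":[6,-12,-12],"spin":0},{"fingers":8.7,"delta_pos":[6,-16,-12],"spin":0},{"fingers":8.7,"delta_pos":[6,-20,-12],"spin":0},{"fingers":8.7,"delta_pos":[6,-24,-12],"spin":0},{"fingers":8.7,"delta_pos":[6,-24,-12],"spin":0},{"fingers":8.7,"delta_pos":[6,-24,-12],"spin":0}]'
python3 -c "
from model import *
st();shot('19')
im=crop('top','pics/top_19.png',(150,90,410,340),2.4); cv2.imwrite('pics/t19.png',im)
for n in('scene','top'):
  for p in ['piece_a_c','piece_b_c','piece_c_c','piece_d_c','bottle_c','beaker_c','tipbox_c','scraper_block']:
    print(n,p,[(px(d['location']).round(0).tolist(),round(d['conf'],2)) for d in spot_point(n,p)[:2]])
"
```

```text
time_s: 24.1
tcp_pos: [0.5037, -0.4424, 0.2166]
ee_rot: [[-0.952, -0.306, -0.001], [-0.306, 0.952, 0.001], [0.001, 0.001, -1.0]]
wrist_force: [-1.4, 0.2, -0.1]
gripper_width: 1.0
t 24.1 stage [-66.9, -446.3, 216.6] yaw_st -164.2 F [-1.4, 0.2, -0.1] w 1.0 J [-28.0, 27.0, 7.0, -0.0, -70.0, -45.0]
scene piece_a_c [([307.0, 195.0], 0.51)]
scene piece_b_c []
scene piece_c_c [([254.0, 176.0], 0.61), ([322.0, 213.0], 0.47)]
scene piece_d_c [([255.0, 178.0], 0.73)]
scene bottle_c [([213.0, 184.0], 0.91)]
scene beaker_c [([256.0, 178.0], 0.65)]
scene tipbox_c [([207.0, 315.0], 0.68), ([327.0, 213.0], 0.56)]
scene scraper_block [([182.0, 249.0], 0.62), ([215.0, 183.0], 0.54)]
top piece_a_c [([223.0, 263.0], 0.58), ([202.0, 206.0], 0.52)]
top piece_b_c [([228.0, 228.0], 0.93), ([286.0, 239.0], 0.36)]
top piece_c_c [([216.0, 247.0], 0.69)]
top piece_d_c [([233.0, 262.0], 0.72), ([364.0, 234.0], 0.19)]
top bottle_c [([321.0, 309.0], 0.71)]
top beaker_c [([262.0, 319.0], 0.9)]
top tipbox_c [([357.0, 158.0], 0.8)]
top scraper_block [([365.0, 238.0], 0.81)]
```

View pics/t19.png

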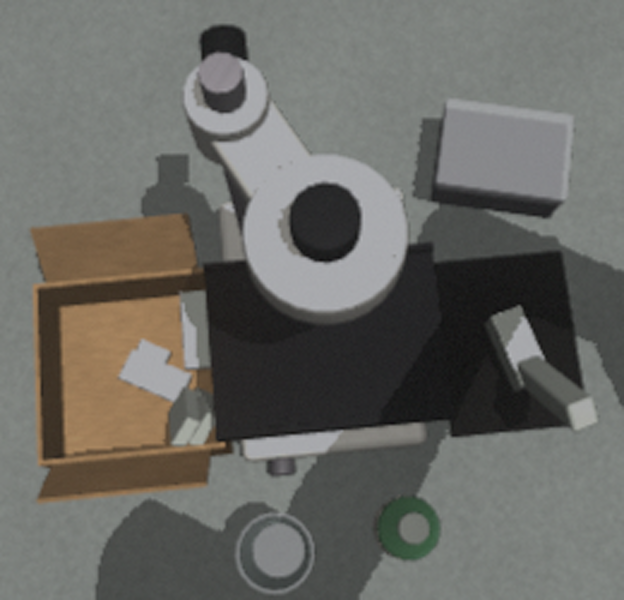

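View pics/scene_19.png

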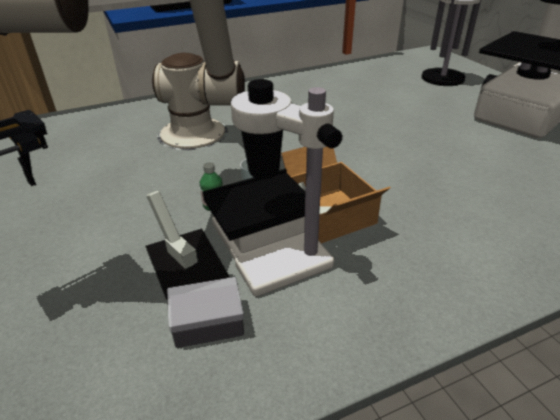

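```bash
python3 - <<'E'
from model import *
im=crop('top','pics/top_19.png',(205,200,255,290),6.5); im=cv2.convertScaleAbs(im,alpha=1.7,beta=10)
im2=crop('scene','pics/scene_19.png',(280,140,350,240),5.8); im2=cv2.convertScaleAbs(im2,alpha=1.7,beta=10)
o=np.zeros((590,760,3),np.uint8); o[:im.shape[0],:im.shape[1]]=im; o[:im2.shape[0],340:340+im2.shape[1]]=im2; cv2.imwrite('pics/z19.png',o)
E
```

```text
(no output)
```

View pics/z19.png

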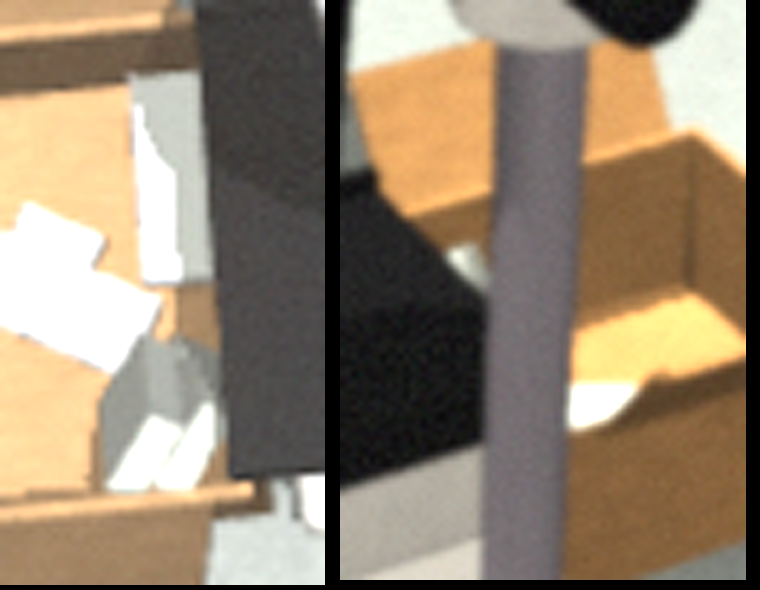

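```bash
python3 - <<'E'
from model import *
t=cv2.imread('pics/top_19.png');s=cv2.imread('pics/scene_19.png')
# plate grid at piece-top height: dark in at least one view?
rows=[]
for x in range(-66,67,6):
    r=''
    for y in range(-96,97,6):
        P=S2W([[x/1e3,y/1e3,.106]],POSE); a=proj('top',P)[0].round().astype(int);b=proj('scene',P)[0].round().astype(int)
        dt=t[a[1],a[0]].max()<60; ds=s[b[1],b[0]].max()<60
        r+='B' if dt and ds else 't' if dt else 's' if ds else '?'
    rows.append(r)
print('\n'.join(rows))
E
```

```text
BBBBBBBBBBBBBBBBBBBBBBBBBBBBBBBBt
BBBBBBBBBBBBBBBBBBBBBBBBBBBBBBBBt
BBBBBBBBBBBBBBBBBBBBBBBBBBBBBBBBt
BBBBBBBBBBBBBBBBBBBBBBBBBBBBBBBBt
BBBBBBBBBBBBBBBBBBBBBBBBBBBBBBBBt
BBBBBBBBBBBBBBBBBBBBBBBBBBBBBBBBt
BBBBBBBBBBBBBBBBBBBBBBBBBBBBBBBBt
BBBBBBBBBBBBBBBBBBBBBBBBBBBBBBBBt
BBBBBBBBBBBBBBBBBBBBBBBBBBBBBBBBt
BBBBBBBBBBBBBBBBBBBBBBBBBBBBBBBBB
BBBBBBBBBBBBBBBBBBBBBBBBBBBBBBBBt
BBBBBBBBBBBBBBBBBBBBBBBBBBBBBBBBt
BBBBBBBBBBBBBBBBBBBBBBBBBBBBBBBBt
BBBBBBBBBBBBBBBBBBBBBBBBBBBBBBBBt
BBBBBBBBBBBssssssssBBBBBBBBBBBBBt
BBBBBBBBBBsssssssssssBBBBBBBBBBBt
BBBBBBBBsssssssssssssssBBBBBBBBBt
BBBBBBBssssssssssssssssBBBBBBBBBt
BBBBBBssssssssssssssssssBBBBBBBtt
BBBBBssssssssssssssssssssBBBBBBtt
BBBBBsssssssssssssssssssssBBBBttt
BBBBssssssssssssssssssssssBBBBttt
BBBBsssssssssssssssssssssssBBtttt
```

Every point of the plate shows dark in at least one view, so it is empty. The scraper stands on the mat and the flaps are open. Handing in.

```bash
python3 -c "
from station import *
print(finish_job(), sense()['time_s'])"
```

```text
the job is handed in; nothing more can be done
the job is handed in; nothing more can be done
```

I folded both carton flaps back, swept all four pieces off the stage into the carton with the scraper, and stood the scraper on its mat again. I handed in at about 25 s of the 72 s allowed.

**Flaps:** I pushed both back with the shut fingers. A model overlay showed them at about 2.15 rad (the stop is 2.2), and they were still open in the last pictures.

**Sweeping:** Pieces c and d went first, along the near side. Then I swept a, which carried b with it, with the scraper turned 20° to keep clear of the lens head. The closest computed distance to the head was about 7 mm. The highest force I read was about 6 N, when I set the scraper down.

**Last checks:**
- **Stage:** Every sampled point of the plate was dark in at least one view, so it is empty.
- **Pieces:** The top view shows the pieces inside the carton, below the rim. Two of them lean together in the near corner, and I told them apart partly from the networks' separate hits.
- **Scraper:** It stands upright on the mat.
- **Bottle, beaker and tip box:** They look unmoved, within the networks' noise of a few pixels.

**What disagreed:** In the scene view the networks gave some piece hits at the beaker and behind the column. I judged these false from the pictures. The two cameras also differed by a few millimetres in x.

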